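Load a figurine into the drop-door drying cabinet

ROBOT

A 6-joint arm with a two-finger parallel gripper is mounted at the origin on a cart in front of the work surface, level with it; the furniture and walls round the work are solid. World frame = base frame: x ahead of the robot, y to its left, z up, the work surface at z = 0. Lengths are in m, angles in degrees, forces in N, time in s.
With the tool pointing down it reaches from about 0.25 to 0.725 m from the base axis. Payload 9.7 kg.
Tool frame: the origin (TCP) lies midway between the tips of the shut fingers; the grasp point (between the pads) lies 19 mm behind it (bot.pinch_z is the distance from the TCP to the grasp point, in m); z points along the fingers, y is the direction in which the jaws open and shut (so a half turn about z gives the same grasp; the last joint's range is limited). The gripper opens to 85 mm and grips with 20 to 120 N. Pads are 22 mm wide; open, the fingers measure 114 mm over their backs; the gripper's body (76 mm by 85 mm) begins 54 mm behind the grasp point. The pads swing forward as they close: fully open they stand 13 mm farther back than shut.
Start: joints at [-70.359, 4.979, 10.078, 95.1, 0, 90], TCP at [0.185, -0.518, 0.231] pointing down, gripper open.
Joint ranges: [-179.16, 179.16], [-48.56, 103.87], [-65.8, 70.77], [-126.05, 130.52], [-82.76, 87.17], [-180, 180]. Speed limits (degrees/s): [127.2, 127.2, 147.25, 180, 180, 180].

INTERFACE

Orientations are given as [roll, pitch, yaw] about the fixed x, y, z axes, in that order (R = Rz(yaw) Ry(pitch) Rx(roll)).
In Python, from workcell import bot, imaging gives the robot as it stands.
- The arm moves only by the tool servo_tool, never from a script. Its argument "moves" is a list that holds one entry, the list of rows, each a list of 7 numbers: the turn, a rotation vector about the tool's x, y, z in rad, then the shift along the tool's x, y, z in cm, then the finger opening in cm, from 0 to 8.54. A call has 1 to 12 rows; each row shifts and turns the pose as measured when the row begins, along the tool's axes as they then stand; what a row does not reach is not made up. A row lasts 1/12 s, in which the tool goes at most 41.7 mm and 7.16 degrees, less where a joint would pass 70% of its speed; a pose out of reach is approached as far as the arm can. A call is refused whole if a number of a shift passes 4.17 or a number of a turn 0.125, either way. A call with a gripper value outside its range is refused whole. The fingers move at their own pace and stop on an object; "force" is the grip in N (left out, the last holds). Time passes only in rows, so rows that do not move let the fingers close. It gives the time, the measured TCP pose, the force and the opening at its end, in the units of the state.
- bot.get_obs(): the state, without advancing time (a new reading comes with each control period).
- imaging.camera(name): name is "scene" or "top"; returns the picture (384x512x3 uint8, blue, green, red); there is no depth.
- imaging.calibration(name): a dict with "fx", "fy", "cx", "cy" (pixels), "D" ([k1, k2, p1, p2, k3] as OpenCV has them; the pictures are not rectified), "camera_from_world" (4x4, takes a point from world to camera coordinates). Camera axes: x right, y down, z forward; pixel columns grow to the right and rows downward; lengths in m; the calibration is good to about 2 mm. A picture is of the moment at which its call begins. calibration takes no time and is no camera call.
- bot.job_done(): hands the job in, once; it reports no verdict.
The state is a dict: "time": time; "q": joint angles; "qd": joint speeds; "joint_efforts": joint torques, N m; "ee_pos": TCP position; "tcp_rot": TCP orientation; "wrist_force": force on the tool from outside, world axes, zero at the start; "torque": the same for the moment, N m; "opening": finger opening in m.
Only numpy, scipy, OpenCV 4.12 (cv2) and the standard library are available. Lean on these libraries where they do the work, as an engineer would, in place of code of your own. Each camera call takes 0.05 s, during which the arm holds its last target.

TASK

Put the white cat figurine away to dry: move the brown-red paint bottle that stands in the way of the drying cabinet's drop-down door aside, keeping it upright on the table and clear of the door's swing, pull the blue door down until it is fully open, and stand the cat upright in the middle of the purple tile in the cabinet. Then push the door back up until it is fully shut. Knock nothing over, and leave the jar in the cabinet and the other loose things (rabbit, mug, blue-rimmed water pot, purple-label bottle) where they stand.

Things in the scene. Friction and masses are not known exactly. Their poses are not given: they have to be found in the camera images.
- cabinet: Fixed grey cabinet, 256 wide (y) x 178 deep x 122 high, walls 8. Origin: on the table under the middle of the door's hinge line; +x points into the cabinet, +y along the hinge. Inner floor at z = 12. The door covers the front to z = 80, then slopes back to the roof edge (x = 115, z = 122). Roof only over x = 115 to 178: with the door open, x = 0 to 115, y = -120 to 120 is open from above.
- door (a joint): Hinge of the blue windowed door on the cabinet's lower front edge: 0 = shut, 1.57 = fully open (its lower panel level in front, its sloping part standing up at the outer end, to z = 127). Stiff: stays put when shut or ajar, sinks open by itself over roughly the last 40 degrees. 0.4 kg, 2 to 5 N at the bar moves it. May start ajar.
- door_hinge (a point): Middle of the hinge line, at cabinet (0, 0, 12).
- door_handle (a point): Middle of the door's steel bar: 10 thick, 150 long, parallel to the hinge, 42 off the door's sloping face, so a finger fits on each side. It moves on an arc of 178 radius about the hinge: shut at cabinet (98, 0, 161), open at (-149, 0, 110). It can be pinched or hooked from above all along the arc without turning the hand.
- tile: Square test tile, purple glaze on white, 58 x 58 x 8, fixed flat on the cabinet floor in the left or the right bay (cabinet x = 77, y = +58 or -58). Origin: centre of its underside; its top is 8 above.
- cat: Small white unglazed cat figurine, 40 x 42 x 73 tall, about 60 g; origin: centre of its underside, z up. Grasp the body from above. It starts on the right part of the table; it changes places with the rabbit, mug and water pot.
- bottle: Round paint bottle with brown-red label and white cap, 48 diameter x 128 tall; origin: centre of its underside, z up. It starts upright in front of the cabinet, in the way of the door. Grasp it across the body up to 95 above the table. There is free table right of the cabinet, among the bystanders, within about x = 0.46 to 0.55, y = -0.14 to 0.12 m of the robot's frame (table edge beyond).
- jar: White unglazed lidded jar, 57 diameter x 70 tall, standing loose on the cabinet floor in the bay beside the tile; origin: centre of its underside.
- rabbit: White unglazed rabbit figurine, 36 x 38 x 79 tall; origin: centre of its underside. Bystander.
- mug: White unglazed mug, 52 diameter, 74 over the handle, 62 tall; origin: centre of its underside, which is the centre of its outline. Bystander.
- pot: Grey water pot with blue rim, 76 diameter x 73 tall; origin: centre of its underside. Bystander.
- purple_bottle: Round paint bottle with purple label and white cap, 48 diameter x 128 tall, standing left of the cabinet; origin: centre of its underside. Bystander.
Mind the look-alikes: they are no part of the job. What is shaped like the bottle but orange is not meant.

How it is judged (in metres and radians):
On the way, in this order (a step that is already met when the one before it is completed fails the run):
1. the door is pulled down fully open (value of joint door above 1.45 rad), for 0.2 s.
2. the cat stands upright on the tile, let go, with the door still open (horizontal distance between cat and tile below 0.02 m and z of cat in the frame of tile between 0.004 and 0.012 m and angle between cat's own z axis and vertical below 0.12 rad and linear speed of cat below 0.02 m/s and contact force between the fingers and cat below 0.2 N and value of joint door above 1 rad), for 0.2 s.
3. the door is pushed back up and shut (value of joint door below 0.06 rad), for 0.2 s.
At the end, for the whole second after the job is handed in: Door shut (within 0.06 rad); cat at rest, upright (7 degrees) on the tile, within 20 mm of its centre; brown-red bottle at rest, upright on the table, its centre over 150 mm to either side of the cabinet's middle or over 185 mm in front of the hinge (value of joint door below 0.06 rad and horizontal distance between cat and tile below 0.02 m and z of cat in the frame of tile between 0.004 and 0.012 m and angle between each of cat, bottle's own z axis and vertical below 0.12 rad and linear speed of each of cat, bottle below 0.02 m/s and height (world z) of bottle between -0.006 and 0.006 m and (x of bottle in the frame of cabinet below -0.185 m or y of bottle in the frame of cabinet below -0.15 m or y of bottle in the frame of cabinet above 0.15 m)); the robot touches nothing.
It fails at once if the jar in the cabinet is shifted more than 30 mm (distance of jar from where it was at the start of the episode above 0.03 m).
It fails at once if the rabbit, mug, water pot or purple-label bottle is shifted more than 30 mm (distance of any of rabbit, mug, pot, purple_bottle from where it was at the start of the episode above 0.03 m).
It fails at once if the brown-red bottle or the cat is tipped over (angle between any of bottle, cat's own z axis and vertical above 1 rad).
It also fails if it takes over 72 s, if anything falls off the work surface, if the arm or the gripper's body presses on something with over 40 N, if the wrist force passes 120 N, or if a joint passes its speed limit or range.

## Working session

There is one attempt and no reset: what is moved stays moved. The work goes in short steps, Python scripts to look and compute and a tool call to move; the robot and the scene stay as the last step left them, time stands still between calls to the robot, and variables do not carry over. Pictures are saved under pics/ and viewed, and the job is handed in when it is done.

Besides the shell and the picture viewer there is one more tool, called after ">>>" in YAML: its name, and indented under it one key for each argument. servo_tool: Moves the arm, as the interface text tells. Its arguments: {"type":"object","properties":{"moves":{"type":"array","items":{"type":"array","items":{"type":"array","items":{"type":"number"}}}},"force":{"type":"number"}},"required":["moves"]}

```bash
mkdir -p pics; ls; python3 - <<'E'
from workcell import bot, imaging
import cv2, numpy as np
for n in ("scene","top"):
    im=imaging.camera(n); cv2.imwrite(f"pics/{n}0.png",im)
    c=imaging.calibration(n); print(n,{k:np.round(v,4).tolist() for k,v in c.items()})
print(bot.get_obs(), bot.pinch_z)
E
```

```text
pics
scene {'fx': 487.6058, 'fy': 487.6058, 'cx': 246.6577, 'cy': 188.4771, 'D': [-0.1182, 0.0, 0.0, 0.0, 0.0], 'camera_from_world': [[-0.4639, -0.8857, -0.0163, 0.3837], [-0.6912, 0.3734, -0.6187, 0.3036], [0.5541, -0.2758, -0.7854, 1.2316], [0.0, 0.0, 0.0, 1.0]]}
top {'fx': 377.1843, 'fy': 377.1843, 'cx': 252.8457, 'cy': 190.7731, 'D': [-0.1138, 0.0, 0.0, 0.0, 0.0], 'camera_from_world': [[-0.0247, -0.9997, -0.0061, 0.2005], [-0.9817, 0.0254, -0.1887, 0.4612], [0.1888, 0.0014, -0.982, 1.2801], [0.0, 0.0, 0.0, 1.0]]}
{'time': 0.1, 'q': array([-7.03597920e+01,  5.00733608e+00,  1.00389751e+01,  9.50983555e+01,
       -1.41996047e-04,  9.00011187e+01]), 'qd': array([-0.11595707, -0.08728595,  0.11415958,  0.00056875,  0.08485126,
        0.00086796]), 'joint_efforts': array([-8.58517906e-04, -5.21562696e+01,  4.65652585e+01,  1.59223593e-02,
       -1.54937533e-05, -2.52457204e-05]), 'ee_pos': array([ 0.18479484, -0.51781614,  0.23065966]), 'tcp_rot': array([-1.79933284e+02,  1.43298562e-04,  1.96390895e+01]), 'wrist_force': array([0.50828969, 0.3510946 , 0.3122427 ]), 'torque': array([-0.01205762,  0.04925926,  0.00079447]), 'opening': 0.08530488570642504} 0.0187
```

View pics/scene0.png

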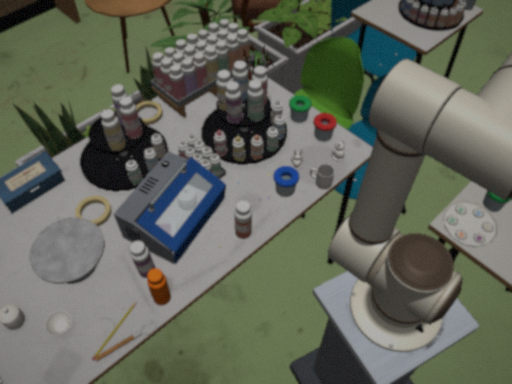

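View pics/top0.png

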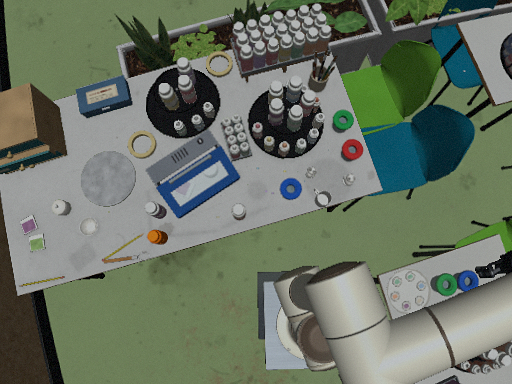

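```bash
python3 - <<'E'
import cv2, numpy as np
s=cv2.imread("pics/scene0.png"); t=cv2.imread("pics/top0.png")
a=cv2.resize(s[140:280,100:240+0],None,fx=4,fy=4,interpolation=cv2.INTER_CUBIC)
cv2.imwrite("pics/s_cab.png",cv2.resize(s[140:270,100:270],None,fx=4.5,fy=4.5,interpolation=cv2.INTER_CUBIC))
cv2.imwrite("pics/s_fig.png",cv2.resize(s[85:205,240:380],None,fx=5,fy=5,interpolation=cv2.INTER_CUBIC))
cv2.imwrite("pics/t_cab.png",cv2.resize(t[120:230,130:260],None,fx=5,fy=5,interpolation=cv2.INTER_CUBIC))
cv2.imwrite("pics/t_fig.png",cv2.resize(t[100:220,260:390],None,fx=5,fy=5,interpolation=cv2.INTER_CUBIC))
E
```

```text
(no output)
```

View pics/s_cab.png

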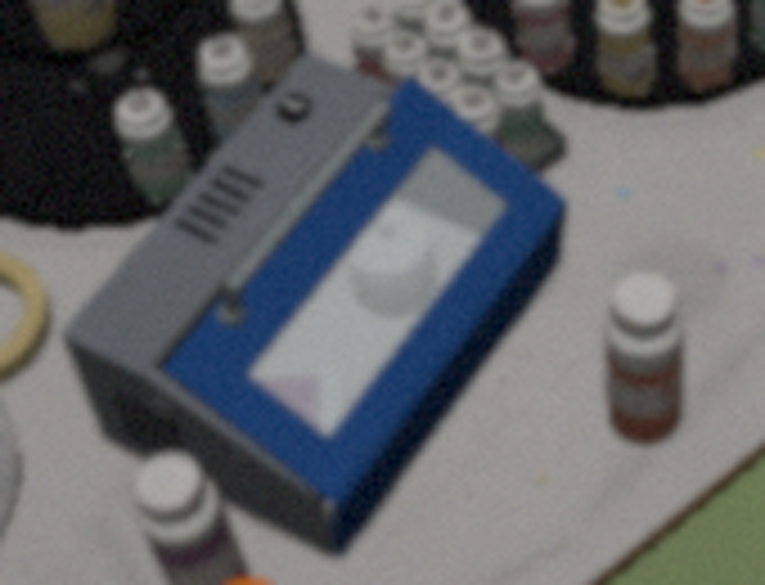

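View pics/s_fig.png

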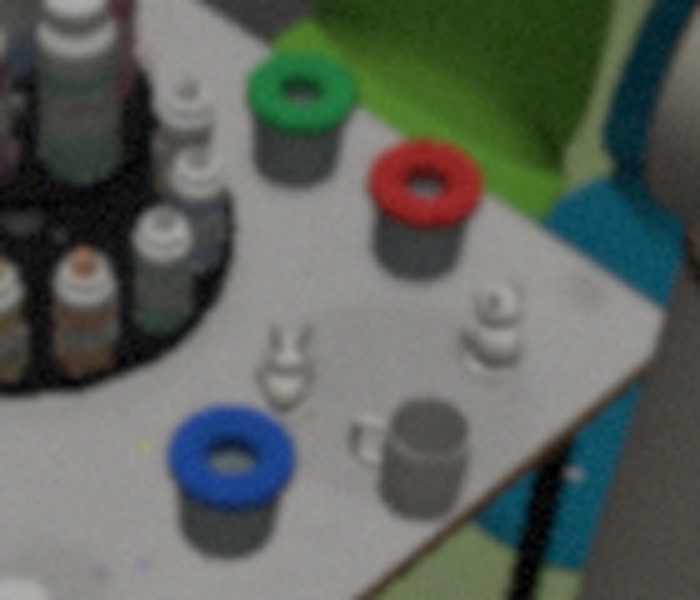

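View pics/t_cab.png

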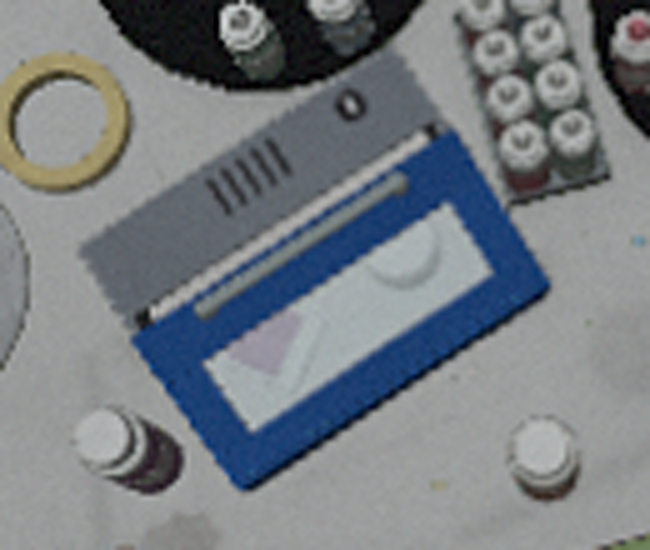

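View pics/t_fig.png

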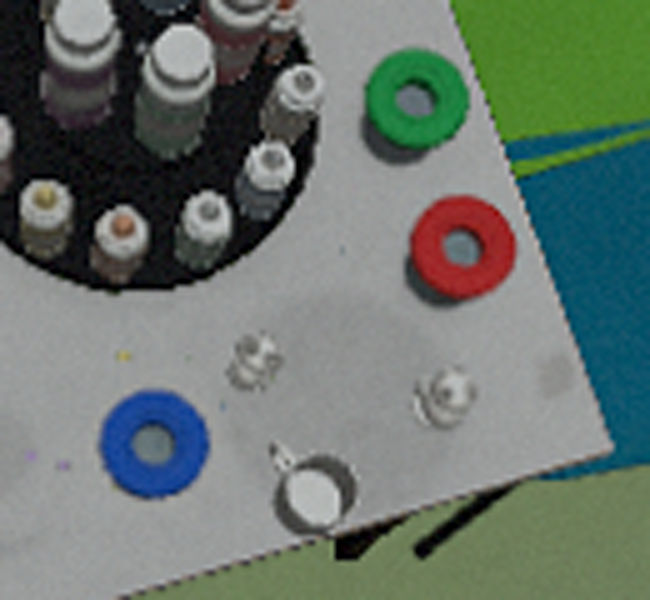

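The figurines differ in the crops. The one at scene (297,158) / top (311,172) has two long ears, so it is the rabbit. The one at scene (338,150) / top (348,180) has a round head, so it is the cat. The brown-red bottle is at scene (243,220) / top (239,210), and the orange look-alike is at scene (158,285). The tile is in the left (+y) bay and the jar is in the right.

```bash
cat > h.py <<'E'
import numpy as np, cv2
from workcell import bot, imaging
def cam(n):
    c=imaging.calibration(n); K=np.array([[c['fx'],0,c['cx']],[0,c['fy'],c['cy']],[0,0,1]]); return K,np.array(c['D'],float),np.array(c['camera_from_world'])
def ray(n,uv):
    K,D,T=cam(n); p=cv2.undistortPoints(np.array([[uv]],float),K,D)[0,0]
    R=T[:3,:3]; o=-R.T@T[:3,3]; d=R.T@np.array([p[0],p[1],1]); return o,d/np.linalg.norm(d)
def onz(n,uv,z):
    o,d=ray(n,uv); return o+d*(z-o[2])/d[2]
def tri(uvs,uvt):
    A=np.zeros((3,3));b=np.zeros(3);rs=[ray('scene',uvs),ray('top',uvt)]
    for o,d in rs: M=np.eye(3)-np.outer(d,d);A+=M;b+=M@o
    p=np.linalg.solve(A,b); return p,[np.linalg.norm((np.eye(3)-np.outer(d,d))@(p-o)) for o,d in rs]
def proj(n,P):
    K,D,T=cam(n); return cv2.projectPoints(np.array(P,float).reshape(-1,3),cv2.Rodrigues(T[:3,:3])[0],T[:3,3],K,D)[0][:,0]
E
python3 - <<'E'
from h import *
np.set_printoptions(precision=4,suppress=True)
S=lambda x,y:(100+x/4.5-.4,140+y/4.5-.4); Tt=lambda x,y:(130+x/5-.4,120+y/5-.4)
SF=lambda x,y:(240+x/5-.4,85+y/5-.4); TF=lambda x,y:(260+x/5-.4,100+y/5-.4)
print('botcap',onz('top',Tt(545,443),.128),onz('scene',S(645,300),.128))
print('roof BL',tri(S(68,335),Tt(80,248)), 'roof BR',tri(S(305,55),Tt(398,45)))
print('z122', onz('top',Tt(80,248),.122),onz('top',Tt(398,45),.122),onz('top',Tt(133,330),.122),onz('top',Tt(440,128),.122),onz('scene',S(68,335),.122),onz('scene',S(305,55),.122))
print('bar ends',tri(S(232,290),Tt(205,308)),tri(S(378,128),Tt(402,183)))
print('door z80 corners',tri(S(335,520),Tt(247,488)),tri(S(563,205),Tt(549,288)))
print('cat', onz('top',TF(447,395),.045),onz('scene',SF(495,325),.04))
print('cathead',onz('top',TF(452,385),.065),onz('scene',SF(500,300),.065))
print('rabbit',onz('top',TF(255,362),.04)); print('mug',onz('top',TF(316,495),.062)); print('pot',onz('top',TF(155,445),.073)); 
print('tile',onz('top',Tt(265,345),.02))
E
```

```text
botcap [0.3935 0.2365 0.128 ] [0.3865 0.2394 0.128 ]
roof BL (array([0.5356, 0.5495, 0.1147]), [np.float64(0.001949128086085315), np.float64(0.0019491280860854244)]) roof BR (array([0.6783, 0.3365, 0.1094]), [np.float64(0.0023714657198816787), np.float64(0.0023714657198815694)])
z122 [0.5348 0.5491 0.122 ] [0.6722 0.3329 0.122 ] [0.4772 0.5111 0.122 ] [0.6117 0.3043 0.122 ] [0.5283 0.548  0.122 ] [0.6685 0.341  0.122 ]
bar ends (array([0.4823, 0.4542, 0.1612]), [np.float64(0.00039964968081389465), np.float64(0.00039964968081382445)]) (array([0.5674, 0.3283, 0.1457]), [np.float64(0.0010711005877684608), np.float64(0.0010711005877684936)])
door z80 corners (array([0.3785, 0.4477, 0.0544]), [np.float64(0.0014379999784340633), np.float64(0.0014379999784339776)]) (array([0.5089, 0.2346, 0.0788]), [np.float64(0.0009378515422009313), np.float64(0.0009378515422009202)])
cat [ 0.5013 -0.154   0.045 ] [ 0.4969 -0.1526  0.04  ]
cathead [ 0.504  -0.1528  0.065 ] [ 0.4952 -0.1512  0.065 ]
rabbit [ 0.5298 -0.0188  0.04  ]
mug [ 0.4289 -0.0526  0.062 ]
pot [0.4649 0.0587 0.073 ]
tile [0.4854 0.4414 0.02  ]
```

```bash
cat > fit.py <<'E'
from h import *
from scipy.optimize import least_squares
np.set_printoptions(precision=4,suppress=True)
S=lambda x,y:(100+x/4.5-.4,140+y/4.5-.4); Tt=lambda x,y:(130+x/5-.4,120+y/5-.4)
obs=[('top','f',(178,128,122),Tt(80,248)),('top','f',(178,-128,122),Tt(398,45)),('top','f',(115,128,122),Tt(133,330)),('top','f',(115,-128,122),Tt(440,128)),
('scene','f',(178,128,122),S(68,335)),('scene','f',(178,-128,122),S(305,55)),
('top','d',(98,75,161),Tt(205,308)),('top','d',(98,-75,161),Tt(402,183)),('scene','d',(98,75,161),S(232,290)),('scene','d',(98,-75,161),S(380,126)),
('scene','d',(0,128,80),S(335,500)),('scene','d',(0,-128,80),S(563,205)),('top','d',(0,128,80),Tt(247,486)),('top','d',(0,-128,80),Tt(549,288))]
def cabw(p,P,kind):
    x,y,yaw,th=p; a=np.array(P)/1000.
    if kind=='d':
        r=a-[0,0,.012]; a=np.array([r[0]*np.cos(th)-r[2]*np.sin(th),a[1],.012+r[0]*np.sin(th)+r[2]*np.cos(th)])
    c,s=np.cos(yaw),np.sin(yaw); return np.array([x+c*a[0]-s*a[1],y+s*a[0]+c*a[1],a[2]])
def res(p): return np.concatenate([proj(n,cabw(p,P,k))[0]-uv for n,k,P,uv in obs])
if __name__=='__main__':
    r=least_squares(res,[.45,.347,.567,.05],loss='soft_l1'); p=r.x
    print(p,np.degrees(p[2:])); print(res(p).reshape(-1,2))
    print('handle',cabw(p,(98,0,161),'d'),'tile',cabw(p,(77,58,12),'f'))
    np.save('cab.npy',p)
E
python3 fit.py
```

```text
[0.4489 0.3446 0.5737 0.0921] [32.8725  5.2741]
[[ 0.0423  1.702 ]
 [-0.23    1.2119]
 [-1.011   0.385 ]
 [ 1.3962 -0.9362]
 [-0.3101 -0.0464]
 [ 2.3937 -0.7475]
 [-0.3733  0.5162]
 [-0.777  -0.0331]
 [ 0.4936 -0.9843]
 [ 0.3756 -3.509 ]
 [-0.4865  1.0234]
 [-0.0574 -1.2655]
 [-2.1461  0.58  ]
 [-0.003  -1.3986]]
handle [0.5193 0.3902 0.1694] tile [0.482  0.4351 0.012 ]
```

```bash
python3 - <<'E'
from h import *
np.set_printoptions(precision=3,suppress=True)
t=cv2.imread("pics/top0.png")
# candidate spot & known circles drawn on the top view to check clearance
def circ(c,r,z,col):
    a=np.linspace(0,6.28,40); P=np.c_[c[0]+r*np.cos(a),c[1]+r*np.sin(a),0*a+z]
    cv2.polylines(big,[np.round((proj('top',P)-[150,90]+.5)*4*1).astype(int)],True,col,1)
big=cv2.resize(t[90:230,150:330],None,fx=4,fy=4,interpolation=cv2.INTER_CUBIC)
circ((.545,.12),.024,0,(0,0,255)); circ((.545,.12),.024,.128,(0,0,255)); circ((.545,.12),.057,.075,(0,255,255))
circ((.39,.238),.024,0,(0,255,0)); circ((.39,.238),.018,.128,(0,255,0)); circ((.465,.059),.038,.0,(255,255,0)); circ((.465,.059),.038,.073,(255,255,0))
cv2.imwrite("pics/plan.png",big)
E
```

```text
(no output)
```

View pics/plan.png

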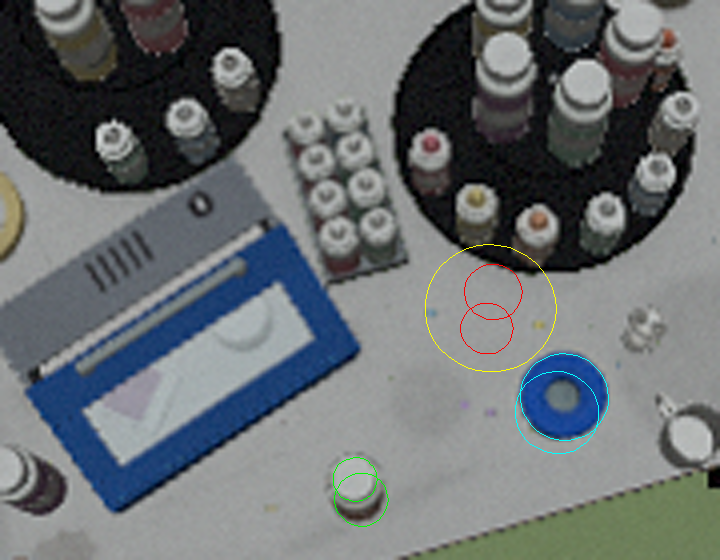

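```bash
cat > plan.py <<'E'
import sys
from h import *
from scipy.spatial.transform import Rotation as Rot
def plan(target,yaw,n):
    o=bot.get_obs(); p=np.array(o['ee_pos']); R=Rot.from_euler('xyz',o['tcp_rot'],degrees=True); Rt=Rot.from_euler('xyz',[180,0,yaw],degrees=True)
    rv=(R.inv()*Rt).as_rotvec()
    out=[]
    for i in range(n):
        d=R.inv().apply((np.array(target)-p)/n)*100
        out.append([float(x) for x in np.r_[np.round(rv/n,3),np.round(d,2)]]); p=p+(np.array(target)-p0(o))/n; R=R*Rot.from_rotvec(rv/n)
    return out
def p0(o): return np.array(o['ee_pos'])
def run(target,yaw,n):
    o=bot.get_obs(); p=p0(o); dp=(np.array(target)-p)/n
    R=Rot.from_euler('xyz',o['tcp_rot'],degrees=True); Rt=Rot.from_euler('xyz',[180,0,yaw],degrees=True); rv=(R.inv()*Rt).as_rotvec()
    for i in range(n):
        print([float(x) for x in np.r_[np.round(rv/n,3),np.round(R.inv().apply(dp)*100,2)]]); R=R*Rot.from_rotvec(rv/n)
a=[float(x) for x in sys.argv[1:]]
run(a[:3],a[3],int(a[4]))
E
python3 plan.py .39 .238 .2 122.9 22
```

```text
[-0.0, -0.0, -0.082, 2.03, -2.92, 0.14]
[-0.0, -0.0, -0.082, 2.27, -2.75, 0.14]
[-0.0, -0.0, -0.082, 2.48, -2.55, 0.14]
[-0.0, -0.0, -0.082, 2.68, -2.34, 0.14]
[-0.0, -0.0, -0.082, 2.87, -2.11, 0.14]
[-0.0, -0.0, -0.082, 3.03, -1.87, 0.14]
[-0.0, -0.0, -0.082, 3.17, -1.62, 0.14]
[-0.0, -0.0, -0.082, 3.29, -1.35, 0.14]
[-0.0, -0.0, -0.082, 3.39, -1.08, 0.14]
[-0.0, -0.0, -0.082, 3.47, -0.8, 0.14]
[-0.0, -0.0, -0.082, 3.52, -0.51, 0.14]
[-0.0, -0.0, -0.082, 3.55, -0.22, 0.14]
[-0.0, -0.0, -0.082, 3.56, 0.07, 0.14]
[-0.0, -0.0, -0.082, 3.54, 0.36, 0.14]
[-0.0, -0.0, -0.082, 3.5, 0.65, 0.14]
[-0.0, -0.0, -0.082, 3.43, 0.94, 0.14]
[-0.0, -0.0, -0.082, 3.35, 1.21, 0.14]
[-0.0, -0.0, -0.082, 3.24, 1.48, 0.14]
[-0.0, -0.0, -0.082, 3.1, 1.74, 0.14]
[-0.0, -0.0, -0.082, 2.95, 1.99, 0.14]
[-0.0, -0.0, -0.082, 2.78, 2.23, 0.14]
[-0.0, -0.0, -0.082, 2.59, 2.45, 0.14]
```

>>> servo_tool:
  moves:
    - [[0,0,-0.08,2.0,-2.9,0.1,8.5],[0,0,-0.08,2.3,-2.7,0.1,8.5],[0,0,-0.08,2.5,-2.5,0.1,8.5],[0,0,-0.08,2.7,-2.3,0.1,8.5],[0,0,-0.08,2.9,-2.1,0.1,8.5],[0,0,-0.08,3.0,-1.9,0.1,8.5],[0,0,-0.08,3.2,-1.6,0.1,8.5],[0,0,-0.08,3.3,-1.3,0.1,8.5],[0,0,-0.08,3.4,-1.1,0.1,8.5],[0,0,-0.08,3.5,-0.8,0.1,8.5],[0,0,-0.08,3.5,-0.5,0.1,8.5]]

```text
time: 1.02
ee_pos: [0.2867, -0.1292, 0.2133]
tcp_rot: [-179.6, -0.4, 71.6]
wrist_force: [0.7, -0.4, 0.7]
opening: 0.0851
```

```bash
python3 plan.py .39 .238 .2 122.9 12
```

```text
[-0.0, -0.001, -0.075, 3.17, -0.15, 0.14]
[-0.0, -0.001, -0.075, 3.18, 0.09, 0.13]
[-0.0, -0.001, -0.075, 3.16, 0.33, 0.13]
[-0.0, -0.001, -0.075, 3.13, 0.56, 0.13]
[-0.0, -0.001, -0.075, 3.08, 0.79, 0.12]
[-0.0, -0.001, -0.075, 3.01, 1.02, 0.12]
[-0.0, -0.001, -0.075, 2.93, 1.24, 0.12]
[-0.0, -0.001, -0.075, 2.83, 1.46, 0.12]
[-0.0, -0.001, -0.075, 2.71, 1.66, 0.12]
[-0.0, -0.001, -0.075, 2.58, 1.86, 0.11]
[-0.0, -0.001, -0.075, 2.43, 2.05, 0.11]
[-0.0, -0.001, -0.075, 2.27, 2.22, 0.11]
```

Tracking is good.

>>> servo_tool:
  moves:
    - [[0,0,-0.075,3.2,-0.1,0.1,8.5],[0,0,-0.075,3.2,0.1,0.1,8.5],[0,0,-0.075,3.2,0.3,0.1,8.5],[0,0,-0.075,3.1,0.6,0.1,8.5],[0,0,-0.075,3.1,0.8,0.1,8.5],[0,0,-0.075,3.0,1.0,0.1,8.5],[0,0,-0.075,2.9,1.2,0.1,8.5],[0,0,-0.075,2.8,1.5,0.1,8.5],[0,0,-0.075,2.7,1.7,0.1,8.5],[0,0,-0.075,2.6,1.9,0.1,8.5],[0,0,-0.075,2.4,2.0,0.1,8.5],[0,0,-0.075,2.3,2.2,0.1,8.5]]

```text
time: 2.02
ee_pos: [0.3794, 0.2622, 0.2025]
tcp_rot: [179.8, -0.5, 126.1]
wrist_force: [1.5, -0.3, 0.2]
opening: 0.0846
```

```bash
python3 plan.py .39 .238 .074 122.9 4
```

```text
[0.001, -0.002, 0.014, -0.67, -0.15, 3.21]
[0.001, -0.002, 0.014, -0.67, -0.14, 3.21]
[0.001, -0.002, 0.014, -0.66, -0.13, 3.21]
[0.001, -0.002, 0.014, -0.66, -0.12, 3.21]
```

>>> servo_tool:
  moves:
    - [[0,0,0.02,-1.0,-0.2,0,8.5],[0,0,0.02,-1.0,-0.2,0,8.5],[0,0,0,-0.6,-0.2,0,8.5],[0,0,0,0,0,0,8.5]]

```text
time: 2.35
ee_pos: [0.3895, 0.2412, 0.1991]
tcp_rot: [-179.9, -0.5, 124.3]
wrist_force: [-0.3, 0.5, 0.6]
opening: 0.0846
```

```bash
python3 plan.py .39 .238 .074 122.9 5;python3 - <<'E'
from h import *
s=imaging.camera('scene');t=imaging.camera('top')
cv2.imwrite('pics/b1.png',np.hstack([cv2.resize(s[150:290,150:290],None,fx=2.8,fy=2.8),cv2.resize(t[120:260,160:300],None,fx=2.8,fy=2.8)]))
E
```

```text
[-0.0, -0.002, 0.005, -0.08, -0.02, 2.5]
[-0.0, -0.002, 0.005, -0.08, -0.02, 2.5]
[-0.0, -0.002, 0.005, -0.07, -0.02, 2.5]
[-0.0, -0.002, 0.005, -0.07, -0.03, 2.5]
[-0.0, -0.002, 0.005, -0.06, -0.03, 2.5]
```

View pics/b1.png

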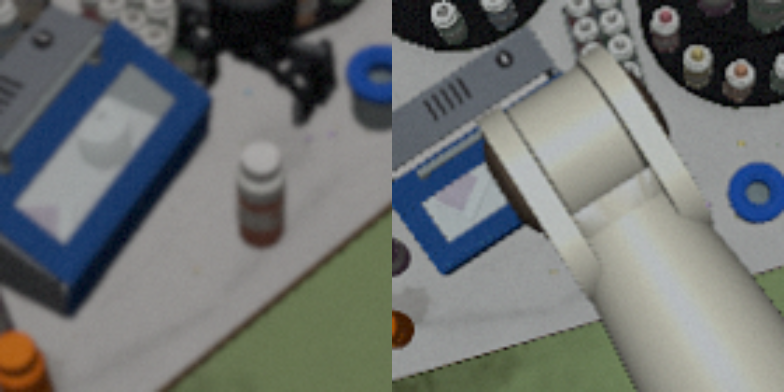

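The crop shows the red-labelled bottle (full-frame scene pixel about (243,220)) standing clear in front, with the gripper above it. I'll lower and grasp.

>>> servo_tool:
  moves:
    - [[0,0,0.01,-0.1,0,2.5,8.5],[0,0,0.01,-0.1,0,2.5,8.5],[0,0,0,-0.1,0,2.5,8.5],[0,0,0,0,0,2.5,8.5],[0,0,0,0,0,2.0,8.5],[0,0,0,0,0,0.2,8.5],[0,0,0,0,0,0,4.0],[0,0,0,0,0,0,4.0],[0,0,0,0,0,0,4.0],[0,0,0,0,0,0,4.0]]
  force: 25

```text
time: 3.28
ee_pos: [0.3931, 0.236, 0.0805]
tcp_rot: [179.3, -0.5, 122.4]
wrist_force: [0.4, -0.3, -2.4]
opening: 0.0454
```

>>> servo_tool:
  moves:
    - [[0,0,0,0,0,0,8.5],[0,0,0,0,0,0.6,8.5],[0,0,0,0,0,0.5,8.5],[0,0,0,0,0,0,3.5],[0,0,0,0,0,0,3.5],[0,0,0,0,0,0,3.5],[0,0,0,0,0,0,3.5],[0,0,0,0,0,0,3.5],[0,0,0,0,0,0,3.5]]
  force: 30

```text
time: 4.03
ee_pos: [0.3946, 0.2371, 0.0716]
tcp_rot: [179.1, -0.5, 122.4]
wrist_force: [-0.6, 0.2, -1.0]
opening: 0.0453
```

Held at a 45 mm opening. Lifting.

>>> servo_tool:
  moves:
    - [[0,0,0,0,0,-1.5,3.5],[0,0,0,0,0,-2.5,3.5],[0,0,0,0,0,-3,3.5],[0,0,0,0,0,-3,3.5],[0,0,0,0,0,-1.5,3.5],[0,0,0,0,0,0,3.5]]

```text
time: 4.53
ee_pos: [0.3914, 0.2339, 0.187]
tcp_rot: [179.5, -0.6, 122.4]
wrist_force: [0.4, -0.4, -2.1]
opening: 0.0454
```

```bash
python3 plan.py .525 .135 .190 122.9 8;python3 - <<'E'
from h import *
s=imaging.camera('scene')
cv2.imwrite('pics/b2.png',cv2.resize(s[100:290,150:350],None,fx=3,fy=3))
E
```

```text
[0.001, -0.001, -0.001, -1.94, 0.75, -0.05]
[0.001, -0.001, -0.001, -1.94, 0.74, -0.05]
[0.001, -0.001, -0.001, -1.94, 0.74, -0.05]
[0.001, -0.001, -0.001, -1.94, 0.74, -0.05]
[0.001, -0.001, -0.001, -1.94, 0.74, -0.04]
[0.001, -0.001, -0.001, -1.94, 0.74, -0.04]
[0.001, -0.001, -0.001, -1.94, 0.73, -0.04]
[0.001, -0.001, -0.001, -1.94, 0.73, -0.04]
```

View pics/b2.png

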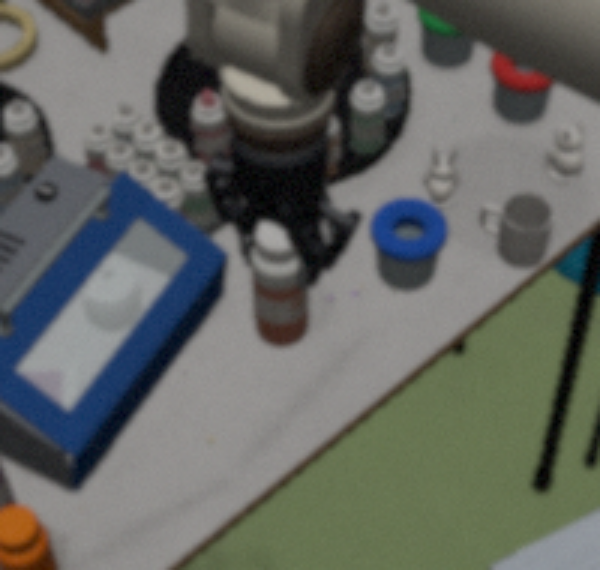

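>>> servo_tool:
  moves:
    - [[0,0,0,-1.2,0.4,0,3.5],[0,0,0,-2.0,0.75,0,3.5],[0,0,0,-2.2,0.8,0,3.5],[0,0,0,-2.2,0.8,0,3.5],[0,0,0,-2.2,0.8,0,3.5],[0,0,0,-2.2,0.8,0,3.5],[0,0,0,-1.8,0.7,0,3.5],[0,0,0,-1.0,0.4,0,3.5],[0,0,0,0,0,0,3.5]]

```text
time: 5.33
ee_pos: [0.5177, 0.1335, 0.1672]
tcp_rot: [-179.5, -0.8, 122.6]
wrist_force: [-0.2, 0.2, -3.4]
opening: 0.0456
```

```bash
python3 plan.py .525 .135 .074 122.9 5;python3 - <<'E'
from h import *
s=imaging.camera('scene')
cv2.imwrite('pics/b3.png',cv2.resize(s[80:290,150:350],None,fx=2.8,fy=2.8))
E
```

```text
[-0.002, -0.003, -0.001, -0.08, 0.16, 1.86]
[-0.002, -0.003, -0.001, -0.07, 0.15, 1.86]
[-0.002, -0.003, -0.001, -0.07, 0.15, 1.86]
[-0.002, -0.003, -0.001, -0.06, 0.15, 1.86]
[-0.002, -0.003, -0.001, -0.06, 0.14, 1.86]
```

View pics/b3.png

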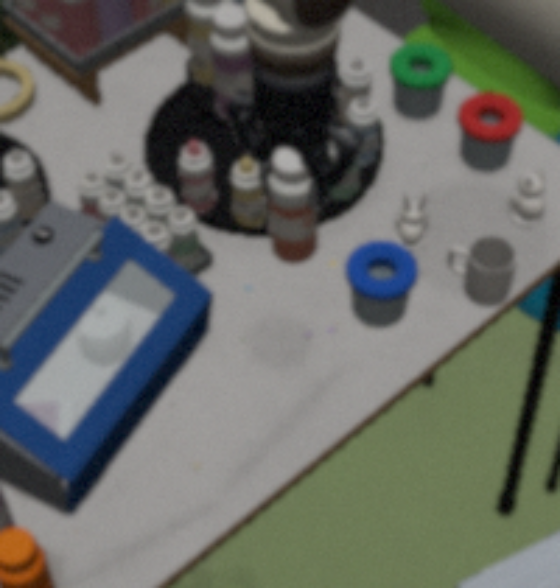

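The bottle hangs upright in the grip at crop (292,205), full-frame about (254,153). Lowering it now.

>>> servo_tool:
  moves:
    - [[0,0,0,0,0.1,2.0,3.5],[0,0,0,0,0.1,2.2,3.5],[0,0,0,0,0.1,2.0,3.5],[0,0,0,0,0,1.2,3.5],[0,0,0,0,0,0.5,3.5],[0,0,0,0,0,0.2,3.5],[0,0,0,0,0,0,3.5]]

```text
time: 5.97
ee_pos: [0.5121, 0.1404, 0.0804]
tcp_rot: [-179.2, -1.0, 122.8]
wrist_force: [0.1, 0.3, -1.9]
opening: 0.0451
```

>>> servo_tool:
  moves:
    - [[0,0,0,-0.2,0,0.3,3.5],[0,0,0,-0.2,0,0.3,3.5],[0,0,0,0,0,0.2,3.5],[0,0,0,0,0,0,3.5]]

```text
time: 6.3
ee_pos: [0.515, 0.1378, 0.0744]
tcp_rot: [-179.4, -1.0, 122.9]
wrist_force: [0.3, -0.5, -2.6]
opening: 0.0455
```

>>> servo_tool:
  moves:
    - [[0,0,0,0,0,0.3,3.5],[0,0,0,0,0,0.1,3.5],[0,0,0,0,0,0,3.5]]

```text
time: 6.55
ee_pos: [0.516, 0.1377, 0.0721]
tcp_rot: [-179.6, -0.9, 122.9]
wrist_force: [0.0, -0.9, -2.5]
opening: 0.0456
```

>>> servo_tool:
  moves:
    - [[0,0,0,0,0,0.2,3.5],[0,0,0,0,0,0.1,3.5],[0,0,0,0,0,0,3.5]]

```text
time: 6.8
ee_pos: [0.5167, 0.1374, 0.0721]
tcp_rot: [-179.8, -0.8, 122.8]
wrist_force: [0.3, -0.8, -2.4]
opening: 0.0452
```

>>> servo_tool:
  moves:
    - [[0,0,0,0,0,0,5.0],[0,0,0,0,0,0,5.5],[0,0,0,0,0,0,6.5],[0,0,0,0,0,0,7.0],[0,0,0,0,0,0,7.0]]

```text
time: 7.22
ee_pos: [0.5173, 0.1376, 0.0722]
tcp_rot: [-179.8, -0.8, 122.8]
wrist_force: [0.4, 0.8, -0.5]
opening: 0.0703
```

```bash
python3 - <<'E'
from h import *
s=imaging.camera('scene')
cv2.imwrite('pics/b4.png',cv2.resize(s[80:290,150:350],None,fx=2.8,fy=2.8))
print(bot.get_obs()['ee_pos'],bot.get_obs()['wrist_force'])
E
```

```text
[0.51731885 0.13759649 0.07224578] [ 0.25315027  0.08266589 -0.62744961]
```

View pics/b4.png

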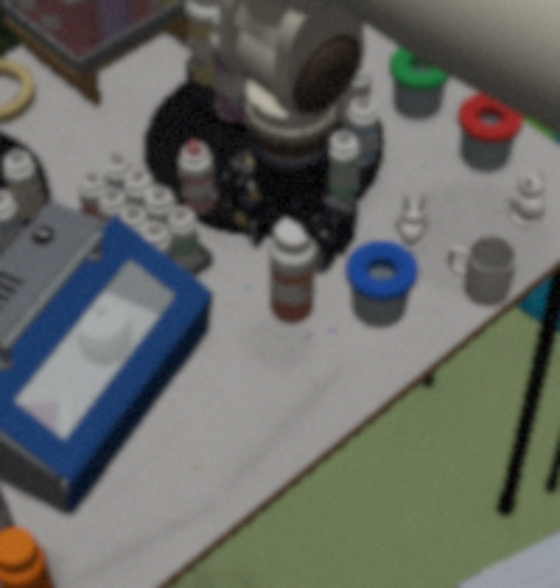

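The bottle now stands at crop (291,280), full-frame about (254,180), beside the pot. Retreating upward.

>>> servo_tool:
  moves:
    - [[0,0,0,0,0,-0.5,8.0],[0,0,0,0,0,-1.5,8.5],[0,0,0,0,0,-2.5,8.5],[0,0,0,0,0,-3.5,8.5],[0,0,0,0,0,-3.5,8.5],[0,0,0,0,0,-3.5,8.5],[0,0,0,0,0,-1.5,8.5],[0,0,0,0,0,0,8.5]]

```text
time: 7.93
ee_pos: [0.5169, 0.1354, 0.2442]
tcp_rot: [-179.6, -0.9, 122.8]
wrist_force: [1.0, 0.0, 0.6]
opening: 0.085
```

```bash
python3 - <<'E'
from h import *
s=imaging.camera('scene')
cv2.imwrite('pics/b5.png',cv2.resize(s[80:290,150:350],None,fx=2.8,fy=2.8))
print(onz('scene',(150+291/2.8,80+313/2.8),0.0),onz('scene',(150+291/2.8,80+229/2.8),0.128))
E
python3 plan.py .519 .390 .235 122.9 8
```

```text
[0.50309292 0.14489039 0.        ] [0.50960722 0.14072418 0.128     ]
[-0.001, -0.002, -0.0, 2.66, 1.75, 0.13]
[-0.001, -0.002, -0.0, 2.66, 1.75, 0.13]
[-0.001, -0.002, -0.0, 2.66, 1.75, 0.12]
[-0.001, -0.002, -0.0, 2.66, 1.75, 0.12]
[-0.001, -0.002, -0.0, 2.66, 1.75, 0.12]
[-0.001, -0.002, -0.0, 2.66, 1.75, 0.11]
[-0.001, -0.002, -0.0, 2.66, 1.75, 0.11]
[-0.001, -0.002, -0.0, 2.66, 1.75, 0.1]
```

View pics/b5.png

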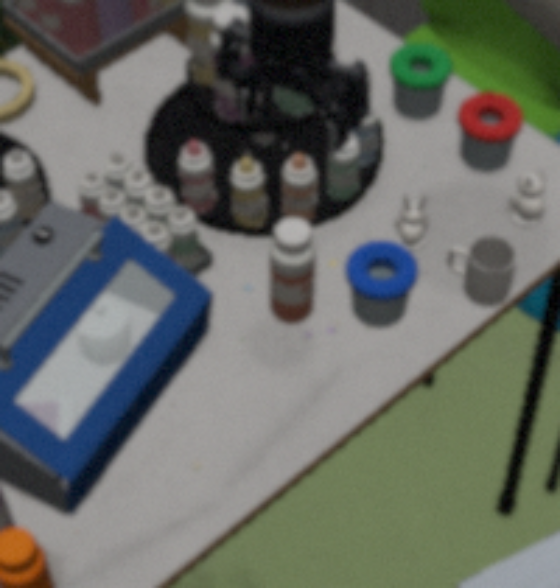

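>>> servo_tool:
  moves:
    - [[0,0,0,1.5,1.0,0,8.5],[0,0,0,2.7,1.8,0,8.5],[0,0,0,2.8,1.8,0,8.5],[0,0,0,2.8,1.8,0,8.5],[0,0,0,2.8,1.8,0,8.5],[0,0,0,2.8,1.8,0,8.5],[0,0,0,2.6,1.7,0,8.5],[0,0,0,1.5,1.0,0,8.5],[0,0,0,0,0,0,8.5]]

```text
time: 8.73
ee_pos: [0.5159, 0.3761, 0.2318]
tcp_rot: [-178.8, -0.9, 122.5]
wrist_force: [0.7, -0.1, -1.2]
opening: 0.0849
```

```bash
python3 plan.py .5245 .390 .150 122.9 4;python3 - <<'E'
from h import *
s=imaging.camera('scene')
cv2.imwrite('pics/d1.png',cv2.resize(s[80:280,90:290],None,fx=2.8,fy=2.8))
E
```

```text
[-0.005, -0.004, -0.002, 0.15, 0.41, 2.04]
[-0.005, -0.004, -0.002, 0.15, 0.4, 2.04]
[-0.005, -0.004, -0.002, 0.16, 0.39, 2.04]
[-0.005, -0.004, -0.002, 0.17, 0.38, 2.04]
```

View pics/d1.png

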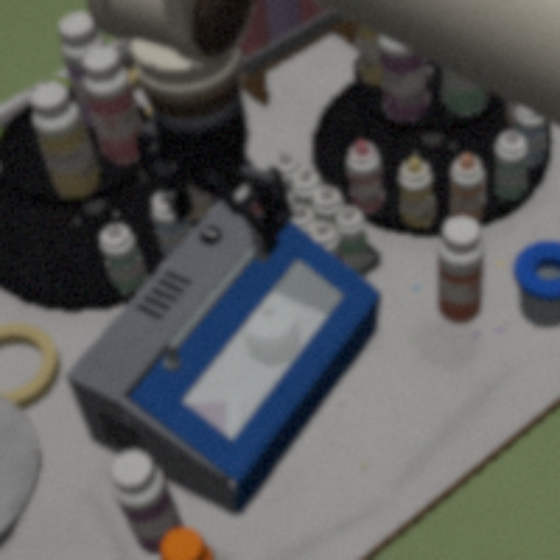

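>>> servo_tool:
  moves:
    - [[0,0,0,0.4,0.8,0,8.5],[0,0,0,0.4,0.8,0,8.5],[0,0,0,0,0.2,0.5,8.5],[0,0,0,0,0,2.0,8.5],[0,0,0,0,0,2.5,8.5],[0,0,0,0,0,2.0,8.5],[0,0,0,0,0,0.5,8.5],[0,0,0,0,0,0,8.5]]

```text
time: 9.45
ee_pos: [0.5241, 0.3832, 0.1472]
tcp_rot: [-178.3, -0.7, 122.3]
wrist_force: [-0.2, -0.2, 0.8]
opening: 0.0851
```

```bash
python3 plan.py .5245 .390 .150 122.9 2;python3 - <<'E'
from h import *
s=imaging.camera('scene')
cv2.imwrite('pics/d2.png',cv2.resize(s[120:260,90:250],None,fx=4,fy=4))
E
```

```text
[-0.015, -0.007, -0.005, 0.28, 0.19, -0.14]
[-0.015, -0.007, -0.005, 0.28, 0.2, -0.14]
```

View pics/d2.png

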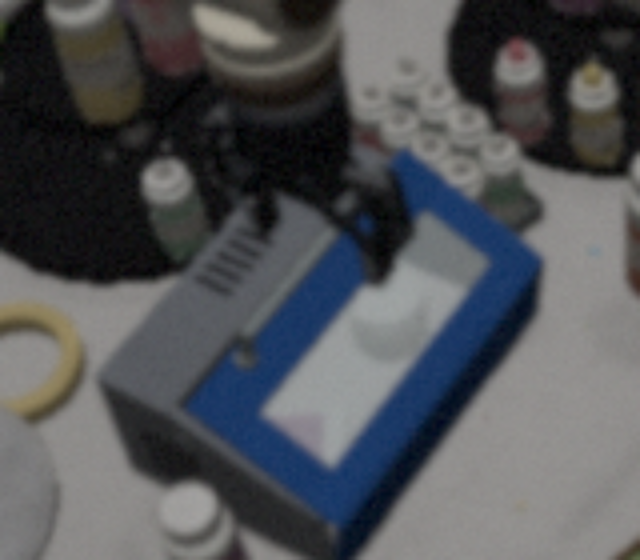

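>>> servo_tool:
  moves:
    - [[0,0,0,0.2,0.2,-0.1,6],[0,0,0,0.2,0.1,0,4],[0,0,0,0,0,0,2.2],[0,0,0,0,0,0,2.2],[0,0,0,0,0,0,2.2],[0,0,0,0,0,0,2.2]]

```text
time: 10.0
ee_pos: [0.5264, 0.3889, 0.1545]
tcp_rot: [-178.7, -0.8, 122.2]
wrist_force: [-0.8, 0.4, -0.6]
opening: 0.022
```

```bash
python3 - <<'E'
from h import *
s=imaging.camera('scene')
cv2.imwrite('pics/d3.png',cv2.resize(s[120:260,90:250],None,fx=4,fy=4))
E
```

```text
(no output)
```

View pics/d3.png

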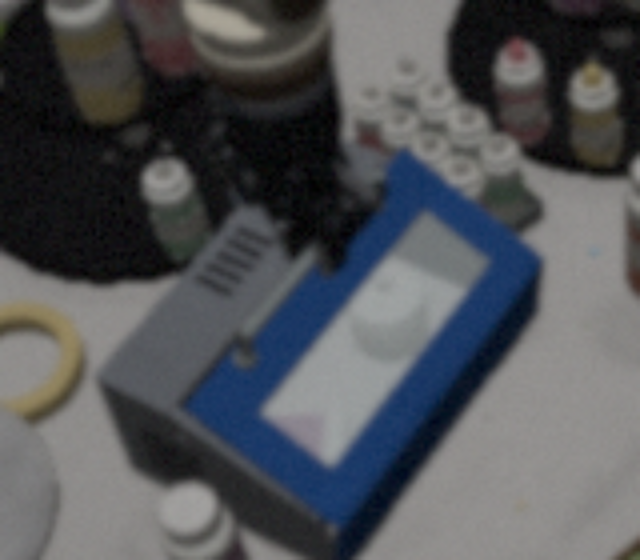

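>>> servo_tool:
  moves:
    - [[0,0,0,0,-1.6,-0.4,2.2],[0,0,0,0,-2.0,-0.6,2.2],[0,0,0,0,-2.1,-0.4,2.2],[0,0,0,0,-2.1,-0.2,2.2],[0,0,0,0,-1.5,0,2.2],[0,0,0,0,0,0,2.2]]

```text
time: 10.55
ee_pos: [0.4476, 0.3389, 0.1735]
tcp_rot: [-179.0, -0.8, 122.3]
wrist_force: [-0.0, -1.1, 0.4]
opening: 0.0221
```

```bash
cat > arc.py <<'E'
from h import *
o=bot.get_obs();p=o['ee_pos'];h=np.array([.454,.3443]);yaw=np.radians(32.9);c,s=np.cos(yaw),np.sin(yaw)
d=p[:2]-h; x=c*d[0]+s*d[1]; y=-s*d[0]+c*d[1]; z=p[2]+.019-.012
print('cab x,y mm',x*1e3,y*1e3,'grasp z rel hinge',z*1e3,'radius',np.hypot(x,z)*1e3,'door',np.arctan2(z,x)*0+np.arctan2(z,x)-np.arctan2(149,98))
E
python3 arc.py;python3 - <<'E'
from h import *
s=imaging.camera('scene')
cv2.imwrite('pics/d4.png',cv2.resize(s[120:280,90:270],None,fx=3.6,fy=3.6))
E
```

```text
cab x,y mm -8.265809166472962 -1.0730028153365525 grasp z rel hinge 180.54361876214875 radius 180.7327360411186 door 0.6275327889758725
```

View pics/d4.png

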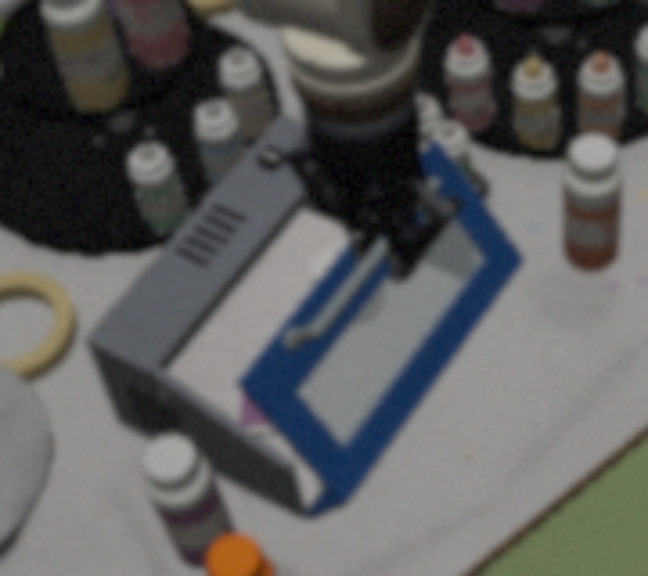

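The door is following, at about 36° open, with the bar caged between the fingers. Continuing along the arc.

>>> servo_tool:
  moves:
    - [[0,0,0,0,-1.6,0.2,2.2],[0,0,0,0,-2.1,0.3,2.2],[0,0,0,0,-2.1,0.5,2.2],[0,0,0,0,-2.0,0.8,2.2],[0,0,0,0,-1.5,0.7,2.2],[0,0,0,0,0,0,2.2]]

```text
time: 11.1
ee_pos: [0.3721, 0.2915, 0.1488]
tcp_rot: [-179.4, -0.7, 122.2]
wrist_force: [-1.4, -0.4, -0.0]
opening: 0.0221
```

```bash
python3 arc.py
```

```text
cab x,y mm -97.4590765500658 0.20215028159557835 grasp z rel hinge 155.8035654645944 radius 183.77437964382236 door 1.1407588348241737
```

>>> servo_tool:
  moves:
    - [[0,0,0,0,-1.3,1.0,2.2],[0,0,0,0,-1.5,1.4,2.2],[0,0,0,0,-1.2,1.4,2.2],[0,0,0,0,-0.7,1.2,2.2],[0,0,0,0,-0.2,0.5,2.2],[0,0,0,0,0,0,2.2]]

```text
time: 11.6
ee_pos: [0.3346, 0.2693, 0.0946]
tcp_rot: [-179.7, -0.8, 122.2]
wrist_force: [0.1, 0.2, 0.3]
opening: 0.0219
```

```bash
python3 arc.py;python3 - <<'E'
from h import *
s=imaging.camera('scene')
cv2.imwrite('pics/d5.png',cv2.resize(s[120:300,90:290],None,fx=3.2,fy=3.2))
E
```

```text
cab x,y mm -141.01798251701442 1.8795013590378051 grasp z rel hinge 101.56719931188805 radius 173.7871323465284 door 1.5283951715882442
```

View pics/d5.png

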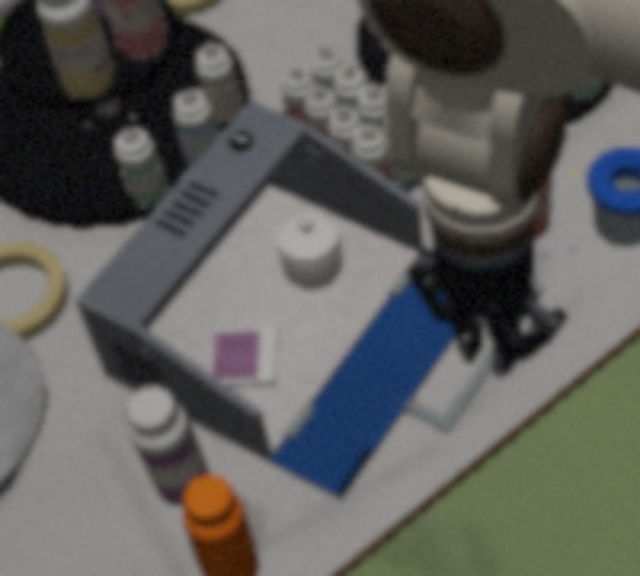

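>>> servo_tool:
  moves:
    - [[0,0,0,0,-0.5,0.3,2.4],[0,0,0,0,-0.4,0.2,2.4],[0,0,0,0,0,0,2.4],[0,0,0,0,0,-1.5,2.4],[0,0,0,0,0,-2.5,2.4],[0,0,0,0,0,-3,2.4],[0,0,0,0,0,-3.5,4],[0,0,0,0,0,-3,6],[0,0,0,0,0,-1,6]]

```text
time: 12.4
ee_pos: [0.3296, 0.2637, 0.2411]
tcp_rot: [-179.6, -0.8, 122.2]
wrist_force: [0.9, 0.7, 0.1]
opening: 0.0594
```

```bash
python3 arc.py;python3 - <<'E'
from h import *
s=imaging.camera('scene'); t=imaging.camera('top')
cv2.imwrite('pics/d6.png',cv2.resize(s[120:300,90:290],None,fx=3.2,fy=3.2))
cv2.imwrite('pics/d6t.png',t)
E
python3 plan.py .48 -.155 .2 60 18
```

```text
cab x,y mm -148.22189220516347 -0.052187917043047816 grasp z rel hinge 248.112417465797 radius 289.01470728944054 door 1.1202860023035734
[-0.001, -0.0, 0.06, -2.42, -0.53, 0.19]
[-0.001, -0.0, 0.06, -2.44, -0.39, 0.19]
[-0.001, -0.0, 0.06, -2.46, -0.24, 0.19]
[-0.001, -0.0, 0.06, -2.47, -0.09, 0.19]
[-0.001, -0.0, 0.06, -2.47, 0.06, 0.19]
[-0.001, -0.0, 0.06, -2.47, 0.21, 0.2]
[-0.001, -0.0, 0.06, -2.45, 0.36, 0.2]
[-0.001, -0.0, 0.06, -2.42, 0.5, 0.2]
[-0.001, -0.0, 0.06, -2.39, 0.65, 0.2]
[-0.001, -0.0, 0.06, -2.34, 0.79, 0.2]
[-0.001, -0.0, 0.06, -2.29, 0.93, 0.2]
[-0.001, -0.0, 0.06, -2.23, 1.07, 0.21]
[-0.001, -0.0, 0.06, -2.16, 1.2, 0.21]
[-0.001, -0.0, 0.06, -2.09, 1.33, 0.21]
[-0.001, -0.0, 0.06, -2.0, 1.45, 0.21]
[-0.001, -0.0, 0.06, -1.91, 1.57, 0.21]
[-0.001, -0.0, 0.06, -1.81, 1.68, 0.21]
[-0.001, -0.0, 0.06, -1.71, 1.79, 0.22]
```

View pics/d6.png

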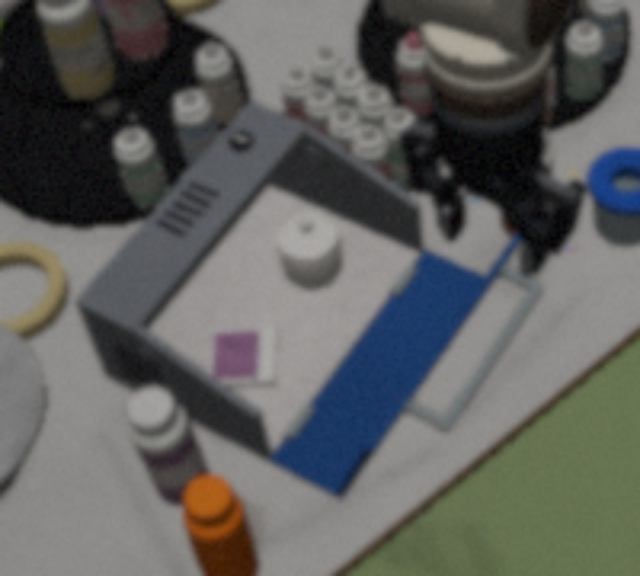

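View pics/d6t.png

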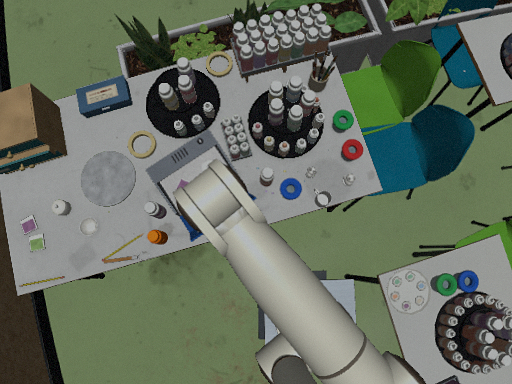

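The door lies fully open. The tile is at crop (243,355) in the left bay, and the jar stands undisturbed at crop (308,250). Next is the cat, which the earlier enlarged crops showed with a round head and short ears.

```bash
python3 plan.py .503 -.154 .2 85 16
```

```text
[-0.001, -0.001, 0.041, -2.79, -0.48, 0.21]
[-0.001, -0.001, 0.041, -2.81, -0.36, 0.21]
[-0.001, -0.001, 0.041, -2.82, -0.25, 0.22]
[-0.001, -0.001, 0.041, -2.83, -0.13, 0.22]
[-0.001, -0.001, 0.041, -2.83, -0.02, 0.22]
[-0.001, -0.001, 0.041, -2.83, 0.1, 0.22]
[-0.001, -0.001, 0.041, -2.82, 0.21, 0.22]
[-0.001, -0.001, 0.041, -2.81, 0.33, 0.23]
[-0.001, -0.001, 0.041, -2.79, 0.44, 0.23]
[-0.001, -0.001, 0.041, -2.77, 0.55, 0.23]
[-0.001, -0.001, 0.041, -2.75, 0.66, 0.23]
[-0.001, -0.001, 0.041, -2.72, 0.77, 0.23]
[-0.001, -0.001, 0.041, -2.69, 0.88, 0.24]
[-0.001, -0.001, 0.041, -2.65, 0.99, 0.24]
[-0.001, -0.001, 0.041, -2.61, 1.1, 0.24]
[-0.001, -0.001, 0.041, -2.56, 1.2, 0.24]
```

>>> servo_tool:
  moves:
    - [[0,0,0.04,-1.5,-0.4,0.1,8],[0,0,0.04,-2.8,-0.4,0.1,8],[0,0,0.04,-2.8,-0.3,0.1,8],[0,0,0.04,-2.8,-0.1,0.1,8],[0,0,0.04,-2.8,0,0.1,8],[0,0,0.04,-2.8,0.1,0.1,8],[0,0,0.04,-2.8,0.2,0.1,8],[0,0,0.04,-2.8,0.3,0.1,8],[0,0,0.04,-2.8,0.4,0.1,8],[0,0,0.04,-2.8,0.5,0.1,8],[0,0,0.04,-2.8,0.6,0.1,8],[0,0,0.04,-2.7,0.8,0.1,8]]

```text
time: 13.5
ee_pos: [0.4523, -0.0482, 0.212]
tcp_rot: [-178.9, -0.5, 94.0]
wrist_force: [0.3, 0.3, 0.2]
opening: 0.0801
```

```bash
python3 plan.py .503 -.154 .2 85 5
```

```text
[-0.004, -0.001, 0.031, -2.18, 0.87, 0.2]
[-0.004, -0.001, 0.031, -2.16, 0.93, 0.21]
[-0.004, -0.001, 0.031, -2.12, 1.0, 0.22]
[-0.004, -0.001, 0.031, -2.09, 1.07, 0.22]
[-0.004, -0.001, 0.031, -2.06, 1.13, 0.23]
```

>>> servo_tool:
  moves:
    - [[0,0,0.03,-2.4,0.9,0,8],[0,0,0.03,-2.3,1.0,0,8],[0,0,0.03,-2.0,1.0,0,8],[0,0,0.02,-1.2,0.8,0,8],[0,0,0.01,-0.4,0.3,0,8],[0,0,0,0,0,0,8]]

```text
time: 14.0
ee_pos: [0.4952, -0.1398, 0.202]
tcp_rot: [-178.3, -0.4, 86.3]
wrist_force: [-0.0, -0.2, 0.2]
opening: 0.0803
```

```bash
python3 plan.py .503 -.154 .2 85 1; python3 - <<'E'
from h import *
s=imaging.camera('scene'); t=imaging.camera('top')
cv2.imwrite('pics/c1.png',np.hstack([cv2.resize(s[60:220,240:400],None,fx=2.4,fy=2.4),cv2.resize(t[110:270,130:290],None,fx=2.4,fy=2.4)]))
cv2.imwrite('pics/cab_t.png',cv2.resize(t[120:250,130:270],None,fx=5,fy=4.6))
E
```

```text
[-0.029, -0.007, 0.022, -1.37, 0.88, 0.16]
```

View pics/c1.png

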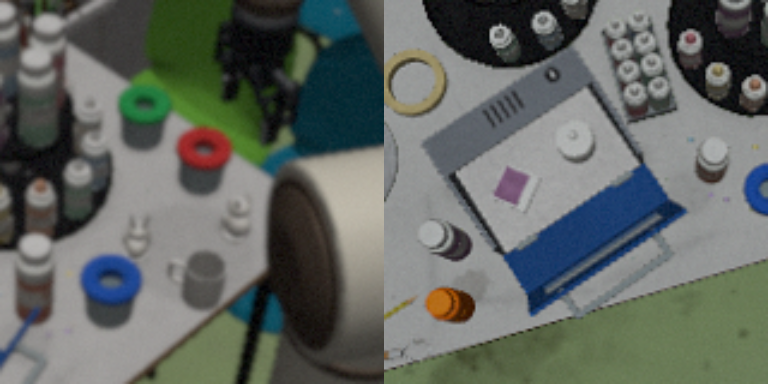

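View pics/cab_t.png

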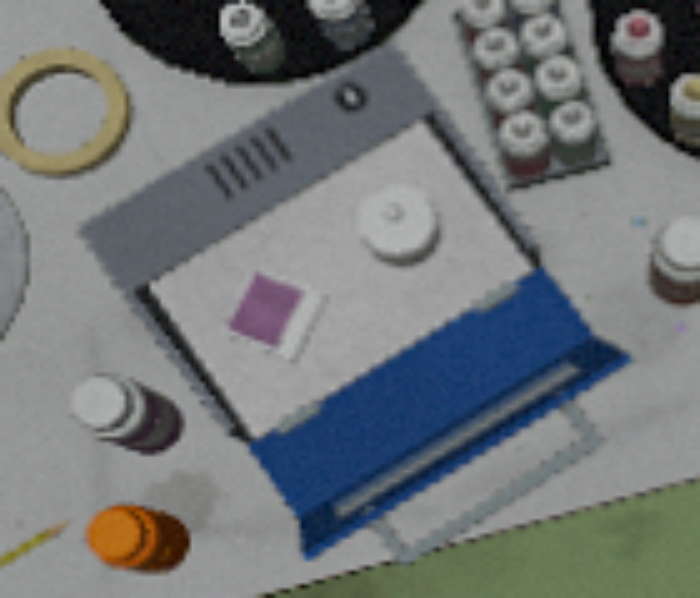

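```bash
python3 - <<'E'
from h import *
c=lambda x,y:(130+x/5-.4,120+y/4.6-.4)
L=[onz('top',c(*q),.02)[:2] for q in [(258,272),(327,293),(291,361),(229,333)]]
print(np.round(L,4), np.mean(L,0)); 
yaw=np.radians(32.9);h=np.array([.454,.3443]); print(h+[.077*np.cos(yaw)-.058*np.sin(yaw),.077*np.sin(yaw)+.058*np.cos(yaw)])
t=imaging.camera('top'); crop=t[100:220,260:390]
cv2.imwrite('pics/cat_t.png',cv2.resize(t[160:200,325:370],None,fx=12,fy=12,interpolation=cv2.INTER_CUBIC))
print(proj('top',[[.503,-.154,0],[.503,-.154,.04]]))
E
```

```text
[[0.5219 0.447 ]
 [0.5037 0.3966]
 [0.4502 0.4223]
 [0.4736 0.4675]] [0.48736269 0.43333736]
[0.48714661 0.43482238]
[[346.00162178 180.8370157 ]
 [348.62869946 178.43367551]]
```

View pics/cat_t.png

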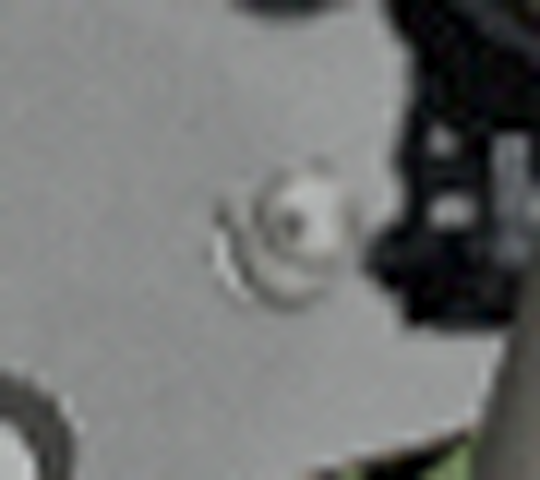

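```bash
python3 plan.py .502 -.156 .1 95 4
```

```text
[-0.007, -0.002, -0.037, -0.45, 0.28, 2.56]
[-0.007, -0.002, -0.037, -0.45, 0.25, 2.57]
[-0.007, -0.002, -0.037, -0.45, 0.21, 2.57]
[-0.007, -0.002, -0.037, -0.45, 0.18, 2.57]
```

>>> servo_tool:
  moves:
    - [[-0.01,0,-0.04,-0.6,0.3,1.0,8],[-0.01,0,-0.04,-0.6,0.3,2.0,8],[-0.01,0,-0.04,-0.5,0.2,2.5,8],[0,0,-0.03,-0.3,0.1,2.0,8],[0,0,0,0,0,1.0,8],[0,0,0,0,0,0.2,8],[0,0,0,0,0,0,8]]

```text
time: 14.73
ee_pos: [0.5027, -0.1517, 0.1162]
tcp_rot: [179.4, -0.4, 96.0]
wrist_force: [-0.4, -0.0, 0.9]
opening: 0.0801
```

```bash
python3 plan.py .502 -.156 .028 95 4; python3 - <<'E'
from h import *
s=imaging.camera('scene'); t=imaging.camera('top')
cv2.imwrite('pics/c2.png',np.hstack([cv2.resize(s[80:200,270:390],None,fx=3.2,fy=3.2),cv2.resize(t[120:240,300:420],None,fx=3.2,fy=3.2)]))
E
```

```text
[0.003, -0.002, 0.004, -0.12, -0.05, 2.2]
[0.003, -0.002, 0.004, -0.12, -0.05, 2.2]
[0.003, -0.002, 0.004, -0.11, -0.04, 2.2]
[0.003, -0.002, 0.004, -0.11, -0.03, 2.21]
```

View pics/c2.png

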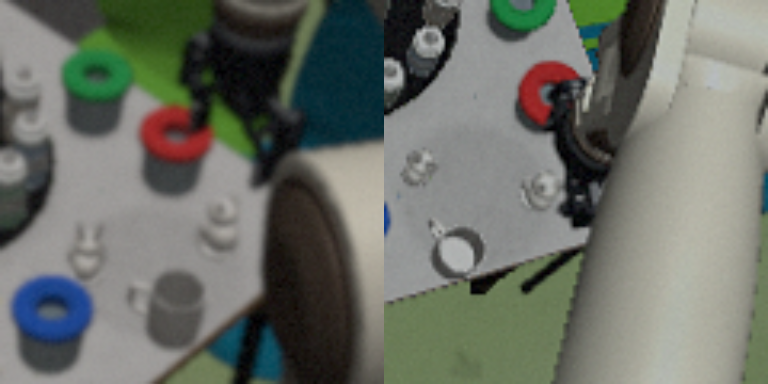

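>>> servo_tool:
  moves:
    - [[0,0,0,-0.2,0,1.5,8],[0,0,0,-0.2,0,1.5,8],[0,0,0,0,0,1.2,8],[0,0,0,0,0,1.2,8],[0,0,0,0,0,1.2,8],[0,0,0,0,0,1.0,8],[0,0,0,0,0,0.4,8],[0,0,0,0,0,0,8]]

```text
time: 15.5
ee_pos: [0.5089, -0.1552, 0.0397]
tcp_rot: [178.8, -0.1, 95.9]
wrist_force: [-0.5, 0.6, -0.1]
opening: 0.0799
```

```bash
python3 plan.py .502 -.156 .028 95 1; python3 - <<'E'
from h import *
s=imaging.camera('scene'); t=imaging.camera('top')
cv2.imwrite('pics/c3.png',np.hstack([cv2.resize(s[80:200,270:390],None,fx=3.2,fy=3.2),cv2.resize(t[120:240,300:420],None,fx=3.2,fy=3.2)]))
E
```

```text
[0.022, -0.003, 0.016, -0.01, -0.72, 1.16]
```

View pics/c3.png

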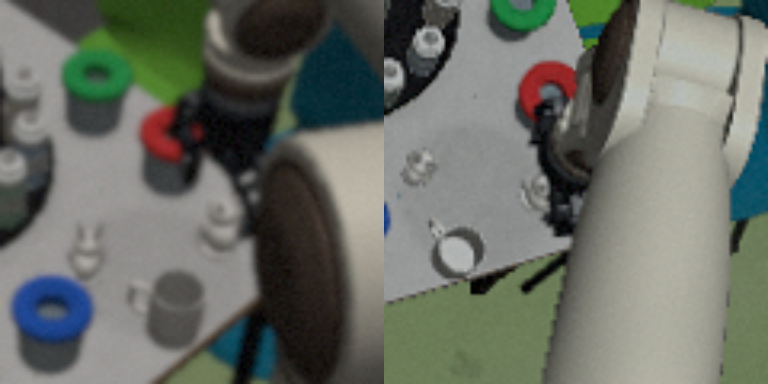

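```bash
python3 - <<'E'
from h import *
print(onz('top',(260+463/5-.4,100+248/5-.4),.073),onz('scene',(240+427/5-.4,85+183/5-.4),.073))
print(np.round(proj('top',[[.509,-.155,.055],[.509+.05,-.155+.005,.055],[.509-.05,-.16,.055]]),1), np.round(proj('scene',[[.509,-.155,.055],[.559,-.15,.055],[.459,-.16,.055]]),1))
E
```

```text
[ 0.60130406 -0.16635987  0.073     ] [ 0.59669077 -0.1634003   0.073     ]
[[349.8 175.8]
 [347.4 162.2]
 [352.3 189.7]] [[337.7 143.6]
 [327.4 134. ]
 [348.2 153.5]]
```

>>> servo_tool:
  moves:
    - [[0.01,0,0,0,-0.5,0,7.2],[0.01,0,0,0,-0.4,0,6.8],[0,0,0,0,0,0.4,6.5],[0,0,0,0,0,0.6,6.5],[0,0,0,0,0,0.2,6.5],[0,0,0,0,0,0,6.5]]

```text
time: 16.1
ee_pos: [0.5007, -0.1569, 0.0299]
tcp_rot: [179.8, -0.0, 95.9]
wrist_force: [-0.2, 0.2, -0.4]
opening: 0.0648
```

>>> servo_tool:
  moves:
    - [[0,0,0,0,0,0,5.5],[0,0,0,0,0,0,4.5],[0,0,0,0,0,0,3.5],[0,0,0,0,0,0,2.5],[0,0,0,0,0,0,2.0],[0,0,0,0,0,0,2.0],[0,0,0,0,0,0,2.0]]
  force: 20

```text
time: 16.68
ee_pos: [0.5008, -0.1569, 0.0298]
tcp_rot: [179.8, -0.0, 95.9]
wrist_force: [0.8, 0.7, -0.3]
opening: 0.0365
```

```bash
python3 - <<'E'
from h import *
s=imaging.camera('scene'); t=imaging.camera('top')
cv2.imwrite('pics/c4.png',np.hstack([cv2.resize(s[80:200,270:390],None,fx=3.2,fy=3.2),cv2.resize(t[120:240,300:420],None,fx=3.2,fy=3.2)]))
E
```

```text
(no output)
```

View pics/c4.png

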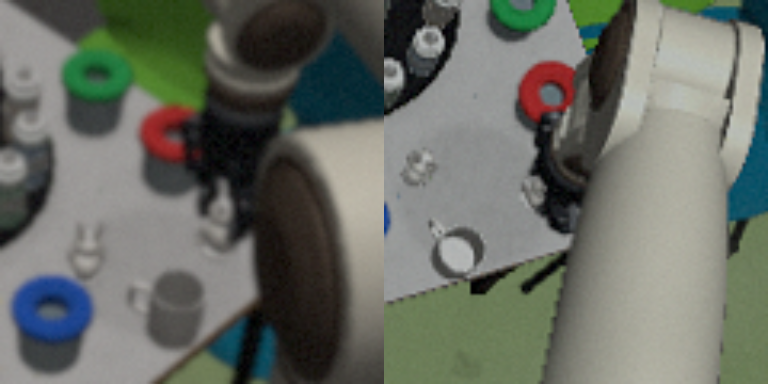

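The cat is held at a 36.5 mm opening. Lifting.

>>> servo_tool:
  moves:
    - [[0,0,0,0,0,-1.0,2],[0,0,0,0,0,-2.0,2],[0,0,0,0,0,-3,2],[0,0,0,0,0,-3.5,2],[0,0,0,0,0,-3.5,2],[0,0,0,0,0,-3.5,2],[0,0,0,0,0,-2.0,2],[0,0,0,0,0,0,2]]

```text
time: 17.45
ee_pos: [0.4972, -0.1562, 0.2256]
tcp_rot: [180.0, -0.1, 95.9]
wrist_force: [1.0, -0.5, 0.0]
opening: 0.0366
```

```bash
python3 - <<'E'
from h import *
s=imaging.camera('scene'); t=imaging.camera('top')
cv2.imwrite('pics/c5.png',np.hstack([cv2.resize(s[60:200,250:390],None,fx=2.8,fy=2.8),cv2.resize(t[100:240,290:430],None,fx=2.8,fy=2.8)]))
E
python3 plan.py .40 .16 .225 45 14

```

```text
[-0.0, -0.0, 0.063, 2.32, -0.45, -0.01]
[-0.0, -0.0, 0.063, 2.28, -0.6, -0.01]
[-0.0, -0.0, 0.063, 2.24, -0.74, -0.01]
[-0.0, -0.0, 0.063, 2.19, -0.88, -0.01]
[-0.0, -0.0, 0.063, 2.13, -1.02, -0.02]
[-0.0, -0.0, 0.063, 2.06, -1.15, -0.02]
[-0.0, -0.0, 0.063, 1.98, -1.28, -0.02]
[-0.0, -0.0, 0.063, 1.9, -1.41, -0.02]
[-0.0, -0.0, 0.063, 1.8, -1.52, -0.02]
[-0.0, -0.0, 0.063, 1.7, -1.63, -0.02]
[-0.0, -0.0, 0.063, 1.6, -1.74, -0.02]
[-0.0, -0.0, 0.063, 1.48, -1.84, -0.02]
[-0.0, -0.0, 0.063, 1.36, -1.93, -0.02]
[-0.0, -0.0, 0.063, 1.24, -2.01, -0.02]
```

View pics/c5.png

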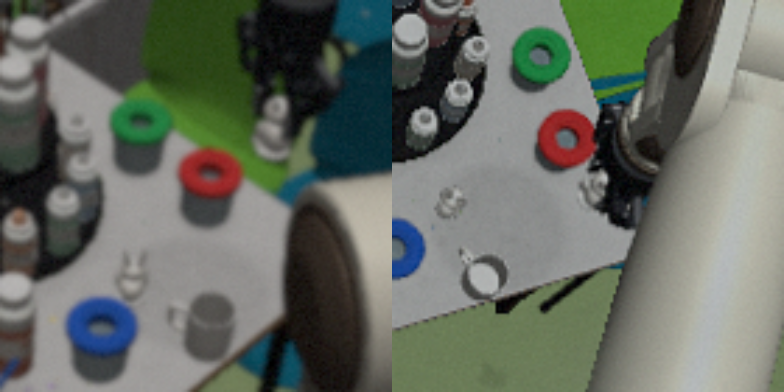

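```bash
python3 plan.py .481 .431 .225 32.9 20
```

```text
[-0.0, -0.0, 0.055, 2.93, 0.22, -0.01]
[-0.0, -0.0, 0.055, 2.94, 0.06, -0.01]
[-0.0, -0.0, 0.055, 2.93, -0.1, -0.01]
[-0.0, -0.0, 0.055, 2.92, -0.26, -0.01]
[-0.0, -0.0, 0.055, 2.91, -0.42, -0.01]
[-0.0, -0.0, 0.055, 2.88, -0.58, -0.01]
[-0.0, -0.0, 0.055, 2.84, -0.74, -0.01]
[-0.0, -0.0, 0.055, 2.8, -0.89, -0.01]
[-0.0, -0.0, 0.055, 2.74, -1.04, -0.01]
[-0.0, -0.0, 0.055, 2.68, -1.19, -0.01]
[-0.0, -0.0, 0.055, 2.61, -1.34, -0.01]
[-0.0, -0.0, 0.055, 2.54, -1.48, -0.01]
[-0.0, -0.0, 0.055, 2.45, -1.62, -0.01]
[-0.0, -0.0, 0.055, 2.36, -1.75, -0.01]
[-0.0, -0.0, 0.055, 2.26, -1.88, -0.01]
[-0.0, -0.0, 0.055, 2.15, -2.0, -0.01]
[-0.0, -0.0, 0.055, 2.04, -2.11, -0.01]
[-0.0, -0.0, 0.055, 1.92, -2.22, -0.01]
[-0.0, -0.0, 0.055, 1.79, -2.32, -0.01]
[-0.0, -0.0, 0.055, 1.66, -2.42, -0.02]
```

>>> servo_tool:
  moves:
    - [[0,0,0.03,1.5,0.1,-0.1,2],[0,0,0.05,2.9,0.1,-0.1,2],[0,0,0.055,2.9,-0.1,-0.1,2],[0,0,0.055,2.9,-0.3,-0.1,2],[0,0,0.055,2.9,-0.4,-0.1,2],[0,0,0.055,2.9,-0.6,-0.1,2],[0,0,0.055,2.8,-0.7,-0.1,2],[0,0,0.055,2.8,-0.9,-0.1,2],[0,0,0.055,2.7,-1.0,-0.1,2],[0,0,0.055,2.7,-1.2,-0.1,2]]

```text
time: 18.38
ee_pos: [0.4777, 0.1278, 0.2155]
tcp_rot: [-178.5, 0.6, 64.3]
wrist_force: [0.1, 0.0, -0.6]
opening: 0.0366
```

```bash
python3 plan.py .481 .431 .215 32.9 11
```

```text
[-0.002, 0.002, 0.05, 2.5, -1.17, 0.01]
[-0.002, 0.002, 0.05, 2.43, -1.29, 0.01]
[-0.002, 0.002, 0.05, 2.37, -1.41, 0.01]
[-0.002, 0.002, 0.05, 2.29, -1.53, 0.01]
[-0.002, 0.002, 0.05, 2.22, -1.64, 0.01]
[-0.002, 0.002, 0.05, 2.13, -1.75, 0.01]
[-0.002, 0.002, 0.05, 2.04, -1.85, 0.01]
[-0.002, 0.002, 0.05, 1.95, -1.95, 0.01]
[-0.002, 0.002, 0.05, 1.85, -2.05, 0.01]
[-0.002, 0.002, 0.05, 1.74, -2.14, 0.01]
[-0.002, 0.002, 0.05, 1.63, -2.22, 0.01]
```

>>> servo_tool:
  moves:
    - [[0,0,0.05,2.5,-1.2,0,2],[0,0,0.05,2.4,-1.3,0,2],[0,0,0.05,2.4,-1.4,0,2],[0,0,0.05,2.3,-1.5,0,2],[0,0,0.05,2.2,-1.6,0,2],[0,0,0.05,2.1,-1.7,0,2],[0,0,0.05,2.0,-1.8,0,2],[0,0,0.05,1.7,-1.6,0,2],[0,0,0.05,1.2,-1.3,0,2],[0,0,0.04,0.5,-0.6,0,2],[0,0,0,0,0,0,2]]

```text
time: 19.3
ee_pos: [0.4826, 0.3714, 0.1919]
tcp_rot: [-178.1, 3.1, 36.9]
wrist_force: [-1.0, -0.4, -1.6]
opening: 0.0363
```

```bash
python3 plan.py .481 .431 .18 32.9 3; python3 arc.py; python3 - <<'E'
from h import *
s=imaging.camera('scene'); t=imaging.camera('top')
cv2.imwrite('pics/p1.png',np.hstack([cv2.resize(s[110:250,90:230],None,fx=2.8,fy=2.8),cv2.resize(t[110:250,130:270],None,fx=2.8,fy=2.8)]))
E
```

```text
[-0.01, 0.018, 0.023, 1.17, -1.61, 0.39]
[-0.01, 0.018, 0.023, 1.13, -1.64, 0.39]
[-0.01, 0.018, 0.023, 1.08, -1.67, 0.39]
cab x,y mm 38.70928935014118 7.271336608119513 grasp z rel hinge 198.89578420236091 radius 202.62759450643705 door 0.38956374318200815
```

View pics/p1.png

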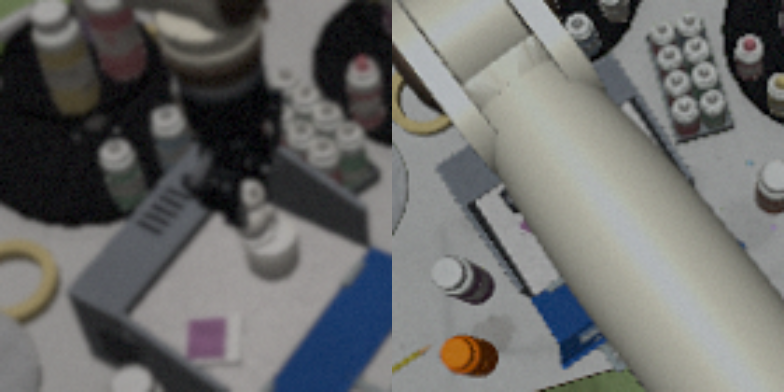

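>>> servo_tool:
  moves:
    - [[-0.01,0.02,0.02,1.0,-1.4,-0.1,2],[-0.01,0.02,0.02,1.0,-1.4,-0.1,2],[-0.01,0.02,0.02,0.9,-1.3,-0.1,2],[0,0,0.01,0.5,-0.7,-0.1,2],[0,0,0,0,0,0,2]]

```text
time: 19.82
ee_pos: [0.5089, 0.3951, 0.1981]
tcp_rot: [-178.0, -0.7, 37.0]
wrist_force: [0.7, 0.9, -0.3]
opening: 0.0365
```

```bash
python3 plan.py .481 .431 .18 32.9 1
```

```text
[-0.035, -0.01, 0.072, -0.09, -4.48, 1.96]
```

```bash
python3 -c "
from h import *
o=bot.get_obs();print(np.round(o['q'],1),np.round(o['qd'],1),o['ee_pos'])"
```

```text
[ 36.9  17.1  20.3  92.6   2.  179.9] [-0.2 -1.2 -0.9 -0.7 -0.5  0.1] [0.50890412 0.39510404 0.1980547 ]
```

Joint 6 sits at its limit of 180°. I'll turn the hand half a turn the other way, to yaw 213°, which gives the same jaw line.

>>> servo_tool:
  moves:
    - [[-0.01,0,-0.12,0,0,-0.1,2],[-0.01,0,-0.12,0,0,-0.1,2],[0,0,-0.12,0,0,-0.1,2],[0,0,-0.12,0,0,0,2],[0,0,-0.12,0,0,0,2],[0,0,-0.12,0,0,0,2],[0,0,-0.12,0,0,0,2],[0,0,-0.12,0,0,0,2],[0,0,-0.12,0,0,0,2],[0,0,-0.12,0,0,0,2],[0,0,-0.12,0,0,0,2],[0,0,-0.12,0,0,0,2]]

```text
time: 20.82
ee_pos: [0.5104, 0.3943, 0.2047]
tcp_rot: [179.1, -0.9, 122.6]
wrist_force: [0.5, 0.2, -0.1]
opening: 0.0364
```

```bash
python3 plan.py .481 .431 .19 212.9 12
```

```text
[0.002, 0.0, -0.131, 0.39, -0.04, 0.13]
[0.002, 0.0, -0.131, 0.39, 0.01, 0.13]
[0.002, 0.0, -0.131, 0.39, 0.06, 0.13]
[0.002, 0.0, -0.131, 0.37, 0.11, 0.13]
[0.002, 0.0, -0.131, 0.36, 0.16, 0.13]
[0.002, 0.0, -0.131, 0.33, 0.2, 0.13]
[0.002, 0.0, -0.131, 0.3, 0.25, 0.13]
[0.002, 0.0, -0.131, 0.27, 0.28, 0.13]
[0.002, 0.0, -0.131, 0.23, 0.32, 0.13]
[0.002, 0.0, -0.131, 0.19, 0.34, 0.12]
[0.002, 0.0, -0.131, 0.14, 0.37, 0.12]
[0.002, 0.0, -0.131, 0.09, 0.38, 0.12]
```

>>> servo_tool:
  moves:
    - [[0,0,-0.12,0.4,0,0,2],[0,0,-0.12,0.4,0,0,2],[0,0,-0.12,0.4,0.1,0,2],[0,0,-0.12,0.4,0.1,0,2],[0,0,-0.12,0.4,0.2,0,2],[0,0,-0.12,0.3,0.2,0,2],[0,0,-0.12,0.3,0.2,0,2],[0,0,-0.12,0.3,0.3,0,2],[0,0,-0.12,0.2,0.3,0,2],[0,0,-0.12,0.2,0.3,0,2],[0,0,-0.12,0.1,0.4,0,2],[0,0,-0.12,0.1,0.4,0,2]]

```text
time: 21.82
ee_pos: [0.4828, 0.4328, 0.2087]
tcp_rot: [179.0, 1.0, -151.5]
wrist_force: [0.1, -0.5, -1.3]
opening: 0.0363
```

```bash
python3 plan.py .481 .431 .19 212.9 2
```

```text
[0.008, 0.009, -0.038, 0.14, -0.05, 0.93]
[0.008, 0.009, -0.038, 0.13, -0.04, 0.94]
```

>>> servo_tool:
  moves:
    - [[0.01,0.01,-0.03,0.1,0,0.5,2],[0.01,0.01,-0.03,0.1,0,0.5,2],[0,0,-0.01,0,0,0.5,2],[0,0,0,0,0,0,2]]

```text
time: 22.15
ee_pos: [0.481, 0.4326, 0.1946]
tcp_rot: [-179.8, -0.0, -146.8]
wrist_force: [0.2, -0.7, -1.0]
opening: 0.0366
```

```bash
python3 plan.py .481 .431 .10 212.9 2;  python3 arc.py;python3 - <<'E'
from h import *
s=imaging.camera('scene'); t=imaging.camera('top')
cv2.imwrite('pics/p2.png',np.hstack([cv2.resize(s[110:250,90:230],None,fx=2.8,fy=2.8),cv2.resize(t[110:250,130:270],None,fx=2.8,fy=2.8)]))
E
```

```text
[-0.002, -0.0, 0.002, 0.04, -0.05, 4.73]
[-0.002, -0.0, 0.002, 0.04, -0.06, 4.73]
cab x,y mm 70.65002484694905 59.511622242272495 grasp z rel hinge 201.56205967951544 radius 213.5853223260509 door 0.24465051237770263
```

View pics/p2.png

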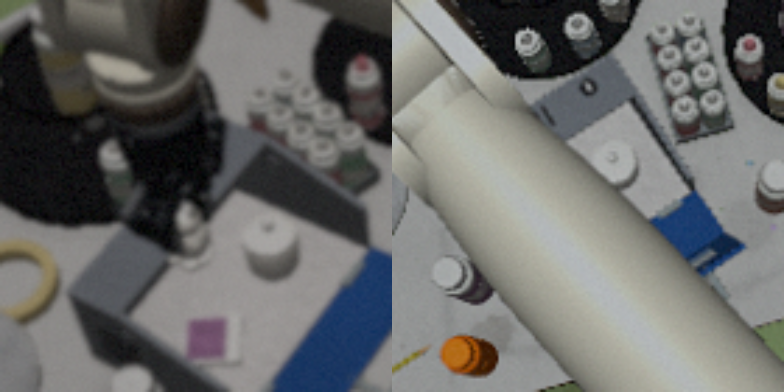

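>>> servo_tool:
  moves:
    - [[0,0,0,0,-0.1,1.5,2],[0,0,0,0,0,2.5,2],[0,0,0,0,0,2.5,2],[0,0,0,0,0,2.0,2],[0,0,0,0,0,1.2,2],[0,0,0,0,0,0.5,2],[0,0,0,0,0,0,2]]

```text
time: 22.83
ee_pos: [0.484, 0.4318, 0.0942]
tcp_rot: [-180.0, 0.5, -147.4]
wrist_force: [0.1, -1.0, -0.0]
opening: 0.0364
```

```bash
python3 plan.py .481 .431 .055 212.9 3;  python3 arc.py;python3 - <<'E'
from h import *
s=imaging.camera('scene')
cv2.imwrite('pics/p3.png',cv2.resize(s[130:250,90:230],None,fx=4,fy=4))
E
```

```text
[-0.0, 0.003, -0.001, 0.11, 0.03, 1.31]
[-0.0, 0.003, -0.001, 0.11, 0.03, 1.31]
[-0.0, 0.003, -0.001, 0.1, 0.03, 1.31]
cab x,y mm 72.6864407456108 57.216374707929226 grasp z rel hinge 101.20174408072776 radius 124.59980607226605 door -0.04107656400718551
```

View pics/p3.png

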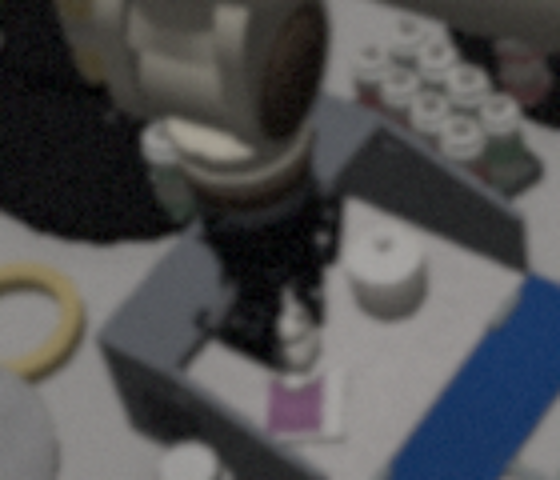

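>>> servo_tool:
  moves:
    - [[0,0,0,0.2,0,1.2,2],[0,0,0,0.1,0,1.2,2],[0,0,0,0.1,0,0.8,2],[0,0,0,0,0,0.3,2],[0,0,0,0,0,0,2]]

```text
time: 23.3
ee_pos: [0.4831, 0.4315, 0.0636]
tcp_rot: [179.9, 1.0, -147.4]
wrist_force: [0.7, 0.3, -1.2]
opening: 0.0364
```

```bash
 python3 arc.py
```

```text
cab x,y mm 71.75113375672669 57.41445063045049 grasp z rel hinge 70.57174583078294 radius 100.64092857769305 door -0.2119028362069758
```

>>> servo_tool:
  moves:
    - [[0,0.01,0,0.1,0,0.5,2],[0,0.01,0,0.1,0,0.5,2],[0,0,0,0,0,0.3,2],[0,0,0,0,0,0,2]]

```text
time: 23.63
ee_pos: [0.4819, 0.4309, 0.0509]
tcp_rot: [179.9, -0.2, -147.4]
wrist_force: [-0.1, -0.2, -0.5]
opening: 0.0362
```

>>> servo_tool:
  moves:
    - [[0,0,0,0,0,0.2,2],[0,0,0,0,0,0,2],[0,0,0,0,0,0,2]]

```text
time: 23.88
ee_pos: [0.4825, 0.4315, 0.0496]
tcp_rot: [179.9, -0.1, -147.4]
wrist_force: [-0.2, 0.5, 0.0]
opening: 0.0363
```

```bash
 python3 arc.py;python3 - <<'E'
from h import *
s=imaging.camera('scene')
cv2.imwrite('pics/p4.png',cv2.resize(s[140:240,110:230],None,fx=5,fy=5,interpolation=cv2.INTER_CUBIC))
E
```

```text
cab x,y mm 71.34704311682565 57.73848208592012 grasp z rel hinge 56.60020677782264 radius 91.07131254575427 door -0.31836713980303677
```

View pics/p4.png

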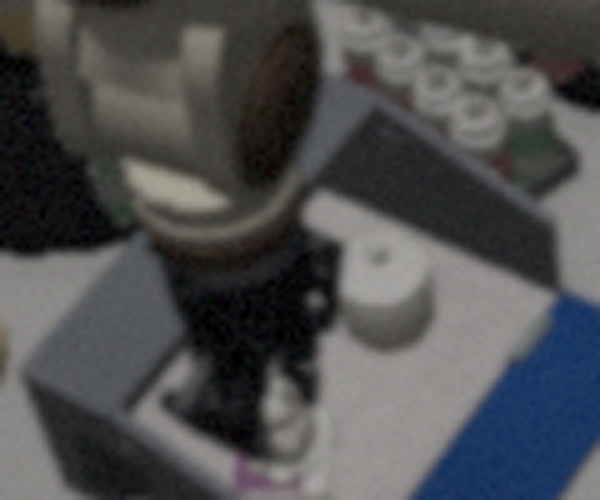

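>>> servo_tool:
  moves:
    - [[0,0,0,0,0,0,4],[0,0,0,0,0,0,4.5],[0,0,0,0,0,0,5.2],[0,0,0,0,0,0,6],[0,0,0,0,0,0,6],[0,0,0,0,0,0,6],[0,0,0,0,0,0,6]]

```text
time: 24.52
ee_pos: [0.4826, 0.4315, 0.0499]
tcp_rot: [179.9, -0.0, -147.4]
wrist_force: [-0.8, -0.0, 0.1]
opening: 0.0598
```

>>> servo_tool:
  moves:
    - [[0,0,0,0,0,-0.7,6],[0,0,0,0,0,-1.5,6],[0,0,0,0,0,-2.0,6],[0,0,0,0,0,-3,6],[0,0,0,0,0,-3.5,6],[0,0,0,0,0,-3.5,6],[0,0,0,0,0,-3.0,6],[0,0,0,0,0,-1,6]]

```text
time: 25.18
ee_pos: [0.4805, 0.4292, 0.2381]
tcp_rot: [180.0, -0.5, -147.4]
wrist_force: [1.5, -0.0, 0.3]
opening: 0.0602
```

```bash
 python3 arc.py;python3 - <<'E'
from h import *
s=imaging.camera('scene')
cv2.imwrite('pics/p5.png',cv2.resize(s[140:240,110:230],None,fx=5,fy=5,interpolation=cv2.INTER_CUBIC))
E
python3 plan.py .33 .264 .24 122.9 14
```

```text
cab x,y mm 68.31361563697597 56.89506202542797 grasp z rel hinge 245.113499331015 radius 254.4550601495124 door 0.30997720705376464
[-0.0, -0.0, 0.112, 1.54, -0.42, 0.0]
[-0.0, -0.0, 0.112, 1.49, -0.59, 0.0]
[-0.0, -0.0, 0.112, 1.41, -0.75, 0.0]
[-0.0, -0.0, 0.112, 1.32, -0.9, 0.0]
[-0.0, -0.0, 0.112, 1.21, -1.04, -0.0]
[-0.0, -0.0, 0.112, 1.09, -1.17, -0.0]
[-0.0, -0.0, 0.112, 0.95, -1.29, -0.0]
[-0.0, -0.0, 0.112, 0.8, -1.38, -0.0]
[-0.0, -0.0, 0.112, 0.64, -1.46, -0.0]
[-0.0, -0.0, 0.112, 0.47, -1.53, -0.0]
[-0.0, -0.0, 0.112, 0.3, -1.57, -0.0]
[-0.0, -0.0, 0.112, 0.12, -1.59, -0.01]
[-0.0, -0.0, 0.112, -0.05, -1.6, -0.01]
[-0.0, -0.0, 0.112, -0.23, -1.58, -0.01]
```

View pics/p5.png

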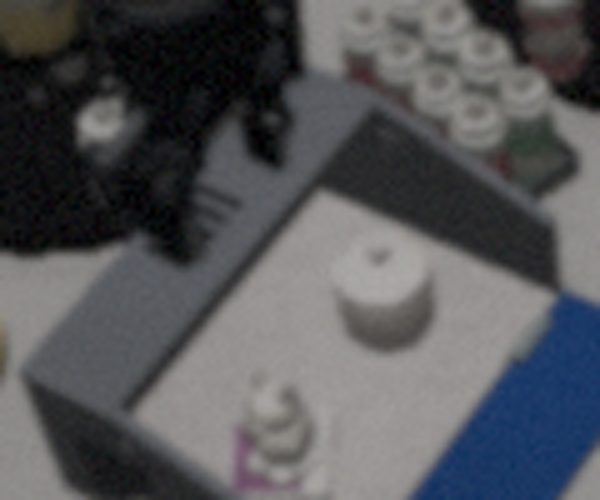

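The cat stands on the tile at crop (275,430), full-frame about (165,226), and the jar is unmoved. I'll go to the bar and check the placement from there.

>>> servo_tool:
  moves:
    - [[0,0,0.11,1.5,-0.4,0,6],[0,0,0.11,1.5,-0.6,0,6],[0,0,0.11,1.4,-0.8,0,6],[0,0,0.11,1.3,-0.9,0,6],[0,0,0.11,1.2,-1.0,0,6],[0,0,0.11,1.1,-1.2,0,6],[0,0,0.11,0.9,-1.3,0,6],[0,0,0.11,0.8,-1.4,0,5],[0,0,0.11,0.6,-1.5,0,5],[0,0,0.11,0.5,-1.5,0,5],[0,0,0.11,0.3,-1.6,0,4],[0,0,0.11,0.1,-1.4,0,3]]

```text
time: 26.23
ee_pos: [0.347, 0.2848, 0.2412]
tcp_rot: [-179.8, -0.1, 133.5]
wrist_force: [0.3, 0.4, 0.1]
opening: 0.0306
```

```bash
 python3 arc.py;python3 - <<'E'
from h import *
s=imaging.camera('scene'); t=imaging.camera('top')
cv2.imwrite('pics/p6.png',cv2.resize(s[130:290,100:290],None,fx=4,fy=3.7,interpolation=cv2.INTER_CUBIC))
cv2.imwrite('pics/p6t.png',t[100:260,120:300])
E
python3 plan.py .3295 .264 .24 122.9 4
```

```text
cab x,y mm -122.15460579242624 8.109329916439693 grasp z rel hinge 248.1730526510026 radius 276.607324159033 door 1.039182425718125
[-0.0, -0.0, 0.047, -0.07, -0.67, 0.05]
[-0.0, -0.0, 0.047, -0.1, -0.66, 0.05]
[-0.0, -0.0, 0.047, -0.13, -0.66, 0.05]
[-0.0, -0.0, 0.047, -0.16, -0.65, 0.05]
```

View pics/p6.png

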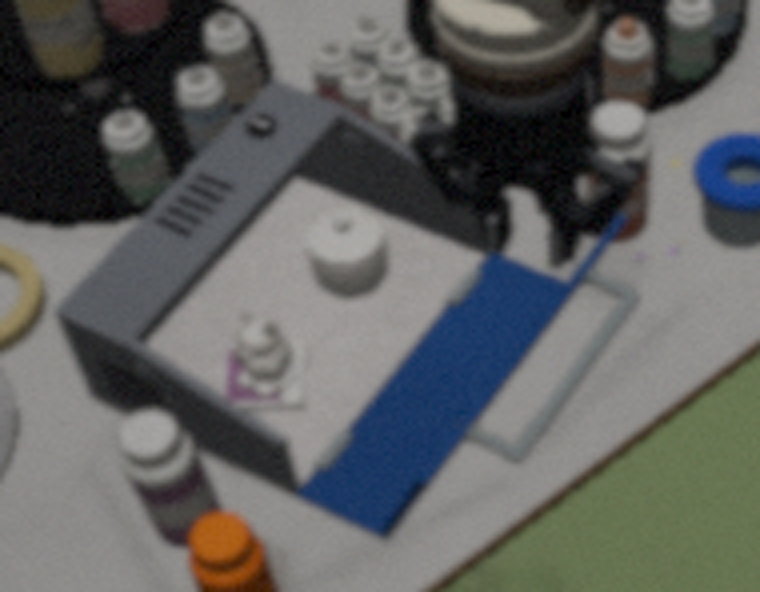

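View pics/p6t.png

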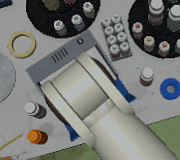

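The cat's base is at crop (266,373). The tile centre, taken from the earlier picture, maps to (264,375), so the cat is centred and upright. Next I hook the bar.

>>> servo_tool:
  moves:
    - [[0,0,0.05,-0.1,-0.7,0,3],[0,0,0.05,-0.1,-0.7,0,3],[0,0,0.05,-0.2,-0.7,0,3],[0,0,0.03,-0.2,-0.5,0,3],[0,0,0,0,0,0,3]]

```text
time: 26.75
ee_pos: [0.3315, 0.2638, 0.2422]
tcp_rot: [180.0, -0.1, 123.8]
wrist_force: [0.3, 0.7, 0.1]
opening: 0.0301
```

```bash
 python3 arc.py;python3 plan.py .3285 .263 .15 122.4 4
```

```text
cab x,y mm -146.55110180684792 -1.0224811704398207 grasp z rel hinge 249.16407223776886 radius 289.0673975648399 door 1.113458204284898
[0.0, -0.0, 0.006, 0.02, -0.07, 2.3]
[0.0, -0.0, 0.006, 0.02, -0.07, 2.3]
[0.0, -0.0, 0.006, 0.02, -0.07, 2.3]
[0.0, -0.0, 0.006, 0.02, -0.07, 2.3]
```

>>> servo_tool:
  moves:
    - [[0,0,0.01,0,-0.2,1.5,3.2],[0,0,0.01,0,-0.1,2.5,3.2],[0,0,0,0,0,2.5,3.2],[0,0,0,0,0,1.5,3.2],[0,0,0,0,0,0.5,3.2],[0,0,0,0,0,0,3.2]]

```text
time: 27.25
ee_pos: [0.3315, 0.2647, 0.1547]
tcp_rot: [179.8, -0.1, 123.6]
wrist_force: [-0.2, 0.5, -0.2]
opening: 0.0319
```

```bash
 python3 arc.py;python3 - <<'E'
from h import *
s=imaging.camera('scene')
cv2.imwrite('pics/p7.png',cv2.resize(s[140:280,180:320],None,fx=4,fy=4,interpolation=cv2.INTER_CUBIC))
E
```

```text
cab x,y mm -146.11720666184598 -0.29265174213123635 grasp z rel hinge 161.69833126159955 radius 217.9371203247547 door 1.3166047904816245
```

View pics/p7.png

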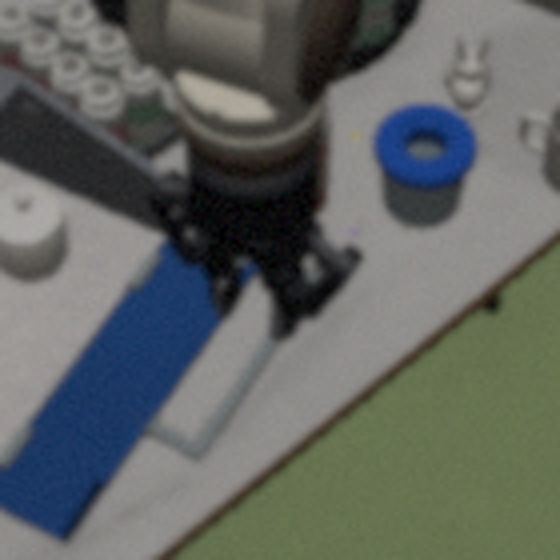

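>>> servo_tool:
  moves:
    - [[0,0,0.01,0,-0.3,0.5,3.2],[0,0,0,0,-0.2,1.2,3.2],[0,0,0,0,0,1.5,3.2],[0,0,0,0,0,1.5,3.2],[0,0,0,0,0,0.8,3.2],[0,0,0,0,0,0.2,3.2],[0,0,0,0,0,0,3.2]]

```text
time: 27.88
ee_pos: [0.3291, 0.2638, 0.0984]
tcp_rot: [179.3, -0.2, 123.1]
wrist_force: [-0.7, 0.1, -0.3]
opening: 0.0319
```

```bash
 python3 arc.py;python3 - <<'E'
from h import *
s=imaging.camera('scene')
cv2.imwrite('pics/p8.png',cv2.resize(s[140:280,180:320],None,fx=4,fy=4,interpolation=cv2.INTER_CUBIC))
E
```

```text
cab x,y mm -148.6155085635861 0.2376369871588957 grasp z rel hinge 105.44981910655287 radius 182.22577681332038 door 1.5354729345811222
```

View pics/p8.png

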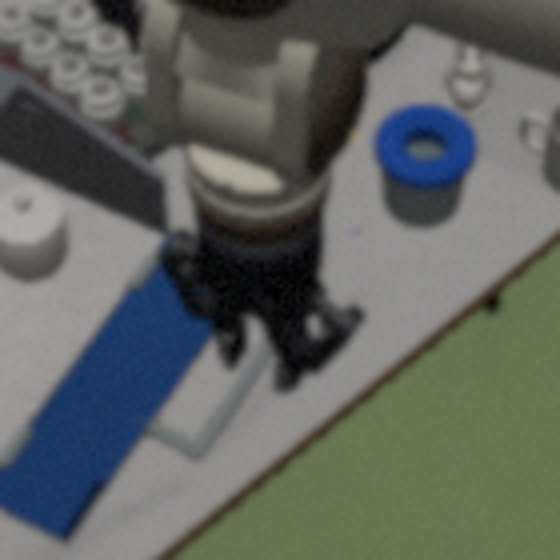

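>>> servo_tool:
  moves:
    - [[0,0,0,0,0,0.3,2],[0,0,0,0,0,0,0.5],[0,0,0,0,0,0,0.5],[0,0,0,0,0,0,0.5],[0,0,0,0,0,0,0.5]]
  force: 40

```text
time: 28.35
ee_pos: [0.3309, 0.2651, 0.0974]
tcp_rot: [179.1, -0.2, 123.1]
wrist_force: [0.9, -0.2, -4.1]
opening: 0.0086
```

```bash
 python3 arc.py
```

```text
cab x,y mm -146.3677419189518 0.30912429515098094 grasp z rel hinge 104.38529424650393 radius 179.77709956883297 door 1.5330668995798447
```

>>> servo_tool:
  moves:
    - [[0,0,0,0,0.9,-1.2,0.5],[0,0,0,0,1.4,-1.6,0.5],[0,0,0,0,1.6,-1.4,0.5],[0,0,0,0,1.8,-1.1,0.5],[0,0,0,0,1.4,-0.8,0.5],[0,0,0,0,0,0,0.5]]

```text
time: 28.85
ee_pos: [0.3874, 0.3015, 0.1596]
tcp_rot: [179.8, -0.2, 123.1]
wrist_force: [1.3, 1.4, -5.2]
opening: 0.0083
```

```bash
 python3 arc.py;python3 - <<'E'
from h import *
s=imaging.camera('scene')
cv2.imwrite('pics/p9.png',cv2.resize(s[130:290,100:290],None,fx=3.6,fy=3.6,interpolation=cv2.INTER_CUBIC))
E
```

```text
cab x,y mm -79.19390009952293 0.25462401103356486 grasp z rel hinge 166.58459988901438 radius 184.45081385875267 door 1.0255544438553317
```

View pics/p9.png

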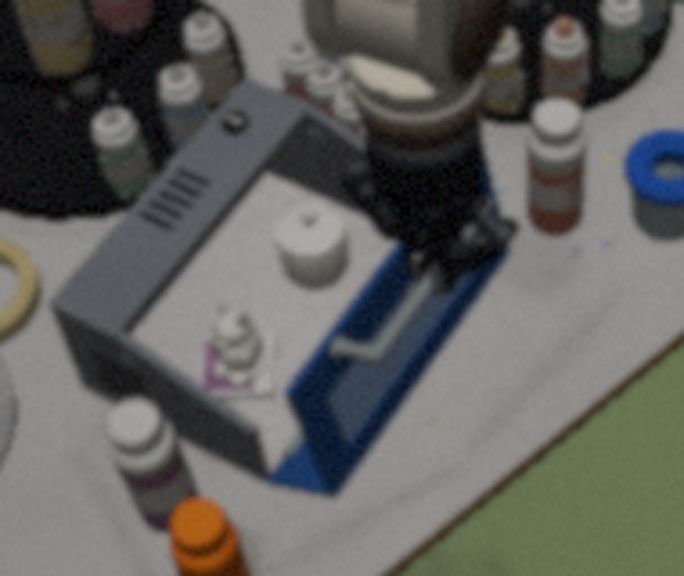

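>>> servo_tool:
  moves:
    - [[0,0,0,0,1.5,-0.3,0.5],[0,0,0,0,2.1,-0.4,0.5],[0,0,0,0,2.1,-0.2,0.5],[0,0,0,0,2.1,0.1,0.5],[0,0,0,0,1.5,0.1,0.5],[0,0,0,0,0,0,0.5]]

```text
time: 29.4
ee_pos: [0.4611, 0.3491, 0.177]
tcp_rot: [179.7, -0.2, 123.1]
wrist_force: [0.2, 0.2, -2.7]
opening: 0.0082
```

```bash
 python3 arc.py
```

```text
cab x,y mm 8.555363434526228 0.1649557317852427 grasp z rel hinge 183.98434490979847 radius 184.1831518228106 door 0.535314819751252
```

>>> servo_tool:
  moves:
    - [[0,0,0,0,1.5,0.2,0.5],[0,0,0,0,2.0,0.5,0.5],[0,0,0,0,2.0,0.7,0.5],[0,0,0,0,1.6,0.8,0.5],[0,0,0,0,0.8,0.5,0.5],[0,0,0,0,0,0,0.5]]

```text
time: 29.9
ee_pos: [0.5272, 0.3918, 0.1547]
tcp_rot: [179.3, -0.1, 123.1]
wrist_force: [1.6, 2.2, 0.6]
opening: 0.0079
```

```bash
 python3 arc.py
```

```text
cab x,y mm 87.20874912112643 0.12372711966741196 grasp z rel hinge 161.69529441487649 radius 183.71372882608736 door 0.0871596723544189
```

Same as the starting angle, so the last ~0.09 rad remains. Pushing it home gently.

>>> servo_tool:
  moves:
    - [[0,0,0,0,0.6,0.3,0.5],[0,0,0,0,0.6,0.3,0.5],[0,0,0,0,0.5,0.3,0.5],[0,0,0,0,0.4,0.2,0.5]]

```text
time: 30.23
ee_pos: [0.5385, 0.3991, 0.1462]
tcp_rot: [-179.9, -0.1, 123.1]
wrist_force: [-35.7, -24.3, 34.3]
opening: 0.0077
```

```bash
 python3 arc.py
```

```text
cab x,y mm 100.67629520711685 0.1340846948208116 grasp z rel hinge 153.19473159205623 radius 183.31487174856463 door 0.00037671600394506566
```

The door is against its stop: the wrist force rose and the arc angle reads about 0. I'll relax and let go.

>>> servo_tool:
  moves:
    - [[0,0,0,0,-0.1,-0.1,0.5],[0,0,0,0,0,0,1.5],[0,0,0,0,0,0,2.5],[0,0,0,0,0,0,3],[0,0,0,0,0,0,3]]

```text
time: 30.65
ee_pos: [0.5365, 0.3982, 0.1474]
tcp_rot: [-179.8, -0.1, 123.1]
wrist_force: [0.4, -0.2, 0.4]
opening: 0.0302
```

```bash
 python3 arc.py
```

```text
cab x,y mm 98.60076534291407 0.4429061238337556 grasp z rel hinge 154.4225673552114 radius 183.21692125669838 door 0.01352451085759021
```

Now rising and moving clear, back toward the right and up.

>>> servo_tool:
  moves:
    - [[0,0,0,0,0,-1.0,3],[0,0,0,0,0,-2,3],[0,0,0,0,0,-3,3],[0,0,0,0,0,-3.5,3],[0,0,0,0,0,-3,3],[0,0,0,-1.5,0,-1,3],[0,0,0,-3,-1,0,3],[0,0,0,-3,-1.5,0,3],[0,0,0,-3,-1.5,0,3],[0,0,0,-3,-1.5,0,3],[0,0,0,-3,-1.5,0,3],[0,0,0,-3,-1.5,0,3]]

```text
time: 31.65
ee_pos: [0.5731, 0.1876, 0.2917]
tcp_rot: [179.9, -0.1, 123.8]
wrist_force: [0.8, -0.7, -0.8]
opening: 0.0298
```

>>> servo_tool:
  moves:
    - [[0,0,0,-3,-1,0,3],[0,0,0.03,-3,-0.5,0,3],[0,0,0.03,-3,-0.5,0,3],[0,0,0.03,-3,0,0,3],[0,0,0.03,-3,0,0,3],[0,0,0.03,-3,0,0,3],[0,0,0.03,-2,0,0,3],[0,0,0,-1,0,0,3],[0,0,0,0,0,0,3]]

```text
time: 32.4
ee_pos: [0.6637, -0.0223, 0.2989]
tcp_rot: [179.5, 0.0, 112.7]
wrist_force: [-0.1, 0.4, -0.5]
opening: 0.0301
```

```bash
python3 - <<'E'
from h import *
s=imaging.camera('scene');t=imaging.camera('top')
cv2.imwrite('pics/e.png',s);cv2.imwrite('pics/et.png',t)
cv2.imwrite('pics/e1.png',cv2.resize(s[130:280,100:270],None,fx=4.5,fy=3.9,interpolation=cv2.INTER_CUBIC))
cv2.imwrite('pics/e2.png',cv2.resize(t[115:235,130:260],None,fx=5,fy=5,interpolation=cv2.INTER_CUBIC))
E
```

```text
(no output)
```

View pics/e1.png

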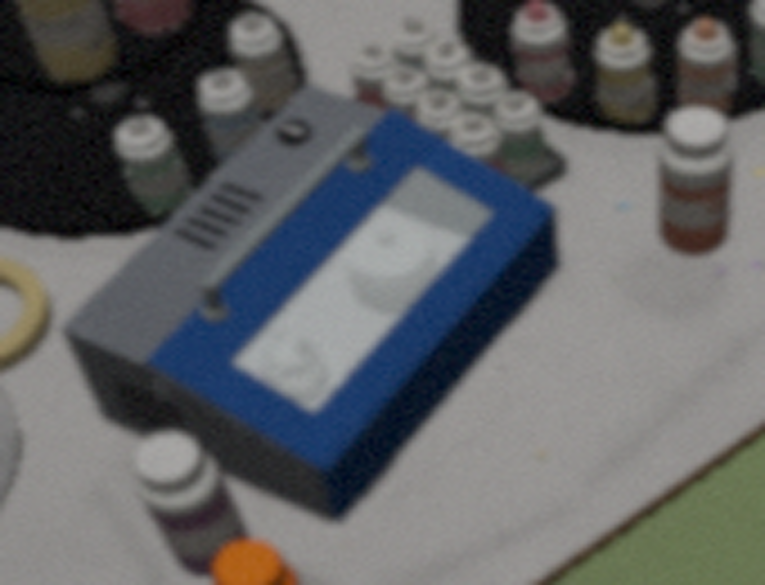

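View pics/e2.png

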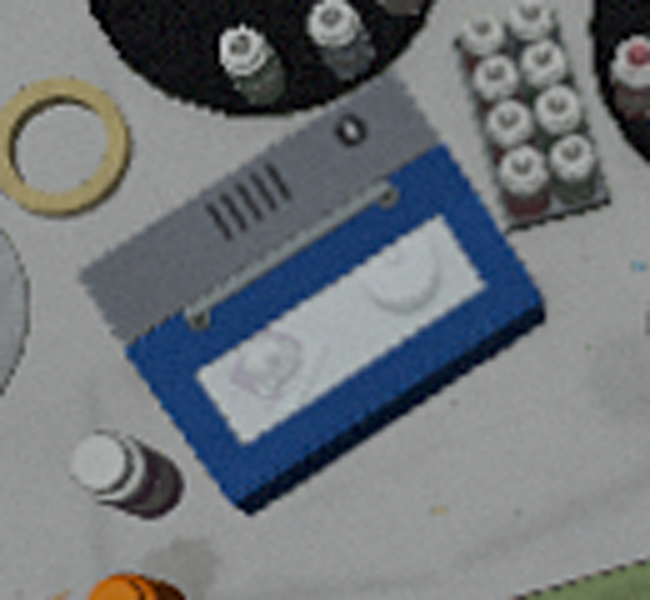

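View pics/e.png

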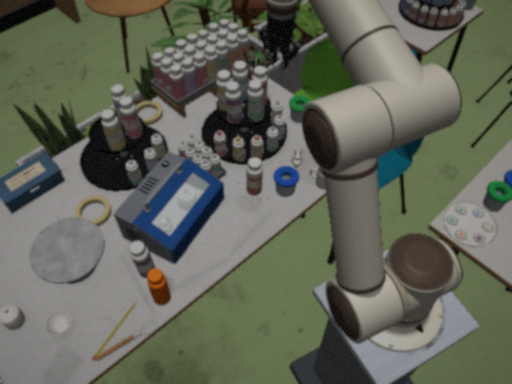

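```bash
python3 - <<'E'
from h import *
print(onz('top',(130+270/5-.4,115+362/5-.4),.06)[:2], 'tile .487 .434')
o=bot.get_obs();print(o['time'],o['qd'].round(2),o['wrist_force'].round(1)); print(bot.job_done())
E
```

```text
[0.48283615 0.43030518] tile .487 .434
32.5 [ 1.54 -0.99 -0.92 -0.03  0.06  0.26] [-0.2 -1.  -0.3]
the job is handed in; nothing more can be done
None
```

The job is done and handed in at 32.5 s of the allowed 72 s, but no verdict was reported.

**What I did:**
- I moved the brown-red bottle to the free table right of the cabinet, at about (0.51, 0.14) m. That is about 0.2 m to the side of the cabinet's middle, clear of the door's swing.
- I pulled the blue door fully down by its bar, stood the cat on the purple tile, let go, and pushed the door shut until it met its stop.

**Last checks:**
- **Door:** the starting gap at the roof edge is gone in the top view, and the handle's position gives an angle of about 0.01 rad.
- **Cat:** it shows upright through the window. My estimate puts it about 6 mm from the tile's centre.
- **Bystanders and jar:** the bottle stands upright, and the jar and purple-label bottle look unmoved. The rabbit and pot look unmoved too. The mug is mostly hidden behind the arm in the final scene view, and I did not open the full final top view to check it.

**Disagreements and oddities:**
- The two cameras disagreed by about 7 mm in x. I trusted the top camera, because the bottle grasp matched it.
- Joint 6 reached its limit on the way to the tile, so I turned the hand half a turn the other way.
- The wrist force peaked at about 55 N when the door met its stop, under the 120 N limit.

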